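Swap the stapler and the remote in the desk shelf's bay

ROBOT

A 6-joint arm with a two-finger parallel gripper is mounted at the origin on a cart in front of the work surface, level with it; the furniture and walls round the work are solid. World frame = base frame: x ahead of the robot, y to its left, z up, the work surface at z = 0. Lengths are in m, angles in rad, forces in N, time in s.
With the tool pointing down it reaches from about 0.35 to 0.975 m from the base axis. Payload 4.9 kg.
Tool frame: the origin (TCP) lies on the centre line of the jaws, within the pads' length; the fingertips stand manip.tip_reach ahead of it and the grasp point (between the pads) is the TCP (manip.tip_reach is the distance from the TCP to the fingertips, in m); z points along the fingers, y is the line along which they close (so a half turn about z gives the same grasp; the last joint's range is limited). The gripper opens to 85 mm and grips with 20 to 120 N. Pads are 22 mm wide; open, the fingers measure 114 mm over their backs; the gripper's body (76 mm by 85 mm) begins 54 mm behind the grasp point. The pads swing forward as they close: fully open they stand 13 mm farther back than shut.
Start: joints at [-1.464, 0.053, 1.613, -0, 1.476, -0.119], TCP at [0.14, -0.609, 0.228] pointing down, gripper open.
Joint ranges: [-3.01, 3.01], [-1.01, 2.22], [0.06, 2.58], [-1.02, 4.17], [0.09, 2.62], [-3.14, 3.14]. Speed limits (rad/s): [2.57, 2.57, 3.14, 3.14, 3.14, 3.14].

INTERFACE

Orientations are given as a unit quaternion [w, x, y, z].
In Python, from plant import manip gives the robot as it stands. The module is installed in compiled form; this text tells all that it offers.
- The arm moves only by the tool move_arm, never from a script. Its argument "rows" is a list of rows, each a list of 7 numbers: the shift along the tool's x, y, z in cm, then the turn, a rotation vector about the tool's x, y, z in degrees, then the opening, from -1 (shut) to 1 (fully open). In form: [[tx, ty, tz, ax, ay, az, jaw], ...]. A call has 1 to 20 rows; each row shifts and turns the commanded pose from where the row before left it, along the tool's axes as they then stand; what a row does not reach is not made up. A row lasts 1/12 s, in which the tool goes at most 41.7 mm and 7.16 degrees, less where a joint would pass 70% of its speed; a pose out of reach is approached as far as the arm can. A call is refused whole if a number of a shift passes 4.17 or a number of a turn 7.16, either way. A call with a gripper value outside its range is refused whole. The fingers move at their own pace and stop on an object; the grip force is fixed at half the most. Time passes only in rows, so rows that do not move let the fingers close. It gives the time, the measured TCP pose, the force, the opening and the grip force at its end, in the units of the state.
- manip.state(): the state, without advancing time (a new reading comes with each control period).
- manip.grab_frame(name): name is "scene" or "top" or "wrist"; returns a dict with "img" (420x560x3 uint8, blue, green, red), "mtx" (3x3 intrinsics, pixels), "k1" (the pictures are not rectified: a ray, as slopes to the right and down, at radius r is drawn at 1 + k1 r^2 times it, then the intrinsics apply), "R" (3x3) and "t" (3): a world point X has camera coordinates R X + t. Camera axes: x right, y down, z forward; pixel columns grow to the right and rows downward; lengths in m; the calibration is good to about 2 mm. A picture is of the moment at which its call begins. There is no depth.
- manip.job_done(): hands the job in; it is judged then, once.
The state is a dict: "time": time; "joint_pos": joint angles; "joint_vel": joint speeds; "joint_efforts": joint torques, N m; "tool_pos": TCP position; "tool_rot": TCP orientation; "contact_force": force on the tool from outside, world axes, zero at the start; "ft_torque": the same for the moment, N m; "gripper_width": opening from 0.0 (shut) to 1.0 (fully open); "grasp_force": force on a finger pad.
Only numpy, scipy, OpenCV 4.12 (cv2) and the standard library are available. Lean on these libraries where they do the work, as an engineer would, in place of code of your own. Each camera call takes 0.05 s, during which the arm holds its last target. There are 200 camera calls.

TASK

The red stapler is needed: it is parked under the low wooden desk shelf, in the middle bay, and a yellow tape measure and a jar of coins stand in the way in front of it. First stand those two upright in the wide shallow valet tray, then draw the stapler out and lay it flat inside the slim pen tray, and then slide the black remote that lies beside the trays lengthwise into the emptied middle bay, fully in so that it no longer sticks out. Finally stand the tape measure and the jar back upright, each on the very spot where it stood; knock nothing over and leave the glass candle where it is.

Things in the scene. Friction and masses are not known exactly. Their poses are not given: they have to be found in the camera images.
- desk_shelf: Low shelf of light wood, fixed, 282 wide (y) x 212 deep (x) x 64 mm high; board 12 mm thick, 52 mm clear below. Origin on the worktop, middle of the mouth of the MIDDLE of two bays, at the front edge; x points into the bay, z up. The middle bay is 66 wide (y -33 to +33), 52 high, 200 mm deep to a back panel, between 10 mm uprights. The front 55 mm of the board's top are empty.
- stapler: Red and black stapler, 150 long (x) x 34 wide (y) x 41 mm high, 0.22 kg. Origin at the middle of its underside; -x is the mouth end, z up. Black base 34 mm wide up to 7 mm; red arm 24 mm wide, 18 to 40 mm high, does not move. At the start it lies along the middle bay, mouth end 48 to 62 mm out of the front edge.
- tape_measure: Yellow tape measure standing on edge, 60 mm high, 0.24 kg. Case 30 mm thick (x), 62 mm long (y from -25 to +37 mm, so its middle is at y = +6 mm; a metal hook sticks out at the side), z up; origin on its underside. At the start its thickness lies within 0.15 rad of the desk shelf's x. It must return upright to within 15 mm of where it stood.
- coin_jar: Small clear jar with copper coins, 58 mm diameter, 60 mm high, 0.3 kg. Origin at the centre of its underside, z up. Tape measure and jar stand about 84 mm apart, 115 to 125 mm in front of the shelf's front edge, one to the left and one to the right of the bay's middle line; which is where changes. It must return upright to within 15 mm of where it stood.
- valet_tray: Wide shallow tray of dark wood with a grey lining, fixed, 160 (x) x 108 mm (y); rim 10 mm high and 6 mm wide, floor 4 mm above the worktop. Origin at the centre of its underside, z up. It takes the tape measure set across one half and the jar in the other.
- pen_tray: Slim tray of dark steel with a cork lining, fixed, 184 (x) x 68 mm (y) outside, 172 x 56 mm inside; rim 12 mm high, floor 4 mm above the worktop. Origin at the centre of its underside, z up. The stapler lies in it lengthwise, either way round.
- remote: Black remote control lying flat on its back, 192 long (x) x 48 wide (y) x 19 mm high, 0.11 kg, keys up. Origin at the middle of its underside, z up. Either end may go in first. Fully in the bay, its centre is 84 to 104 mm behind the front edge: its near end is then within 12 mm of the edge.
- candle: Glass candle with pink wax, 76 mm diameter, 90 mm high, standing loose on the worktop at the back, left of the lamp. Bystander: leave it. Over the rear of the worktop wall cabinets hang 0.45 m above it, their handles from x = 0.57 m on: travel in front of them. Origin at the centre of its underside.
There are look-alikes about, which are no part of the job. What is shaped like the coin_jar but green or purple is not meant. Of the things that look like the stapler, take the one that is farthest from the robot's base at the start.

How it is judged:
By the outcome, as a careful person would: the job done as asked, in the order asked, and still so for the second after the job is handed in, with the robot touching nothing.
It also fails if it takes over 144 s, if anything falls off the work surface, if the arm or the gripper's body presses on something with over 40 N, if the wrist force passes 120 N, or if a joint passes its speed limit or range.

## Working session

There is one attempt and no reset: what is moved stays moved. The work goes in short steps, Python scripts to look and compute and a tool call to move; the robot and the scene stay as the last step left them, time stands still between calls to the robot, and variables do not carry over. Pictures are saved under pics/ and viewed, at most 14 in all, crops included, and the job is handed in when it is done.

Besides the shell and the picture viewer there is one more tool, called as a command line: name --pt "numbers of a row" for each row, then --argument value for the rest. move_arm: Moves the arm, as the interface text tells. Its arguments: {"type":"object","properties":{"rows":{"type":"array","items":{"type":"array","items":{"type":"number"}}}},"required":["rows"]}

```bash
mkdir -p pics; cat > h.py <<'E'
import numpy as np, cv2, sys
from plant import manip
def grab(n, name=None):
    f=manip.grab_frame(n); f={k:(np.array(v) if not isinstance(v,(int,float)) else v) for k,v in f.items()}
    if name: cv2.imwrite(f'pics/{name}.png',f['img']); np.savez(f'pics/{name}.npz',**f)
    return f
def load(name): return dict(np.load(f'pics/{name}.npz'))
def ray(f,uv):
    K=f['mtx']; D=np.array([float(f['k1']),0,0,0,0])
    p=cv2.undistortPoints(np.array(uv,float).reshape(-1,1,2),K,D)[:,0]
    d=np.c_[p,np.ones(len(p))]@f['R']
    return -f['R'].T@f['t'], d
def onz(f,uv,z):
    c,d=ray(f,uv); return c+d*((z-c[2])/d[:,2])[:,None]
def proj(f,X):
    return cv2.projectPoints(np.array(X,float).reshape(-1,1,3),cv2.Rodrigues(f['R'])[0],f['t'].astype(float),f['mtx'],np.array([float(f['k1']),0,0,0,0]))[0][:,0]
E
python3 - <<'E'
from h import *
np.set_printoptions(precision=4,suppress=True)
for n in ("scene","top","wrist"):
    f=grab(n,n+'0'); print(n,f['mtx'].tolist(),f['k1'],-f['R'].T@f['t']); print(f['R'])
print(manip.state(), manip.tip_reach)
E
```

```text
scene [[525.5155905282714, 0.0, 290.5009778156949], [0.0, 525.5155905282714, 213.19713221931815], [0.0, 0.0, 1.0]] -0.0638204035989343 [ 0.4199 -1.2668  1.276 ]
[[ 0.9917 -0.1272 -0.0167]
 [-0.1038 -0.7189 -0.6874]
 [ 0.0755  0.6834 -0.7261]]
top [[475.00242044550373, 0.0, 279.8493577408415], [0.0, 475.00242044550373, 219.47253204848144], [0.0, 0.0, 1.0]] -0.17047961216018406 [ 0.4101 -0.1081  1.5159]
[[-0.0156 -0.9999 -0.0048]
 [-0.997   0.0159 -0.076 ]
 [ 0.076   0.0036 -0.9971]]
wrist [[356.10905301592607, 0.0, 283.75283029227836], [0.0, 356.10905301592607, 214.49227777952663], [0.0, 0.0, 1.0]] -0.05113565340551713 [ 0.2166 -0.5919  0.3725]
[[ 0.224  -0.9746 -0.0019]
 [-0.9279 -0.2138  0.3055]
 [-0.2982 -0.0667 -0.9522]]
{'time': 0.15, 'joint_pos': array([-1.464 ,  0.0532,  1.614 , -0.    ,  1.476 , -0.119 ]), 'joint_vel': array([ 0.0007, -0.0031, -0.0046,  0.0005, -0.0016, -0.0009]), 'joint_efforts': array([  0.001 , -39.4243, -37.0722,  -0.0001,   0.0047,  -0.    ]), 'tool_pos': array([ 0.1399, -0.6086,  0.2265]), 'tool_rot': array([-0.0008,  0.9936,  0.1127, -0.    ]), 'contact_force': array([-0.3802,  0.4047,  0.4   ]), 'ft_torque': array([ 0.008 ,  0.0276, -0.0383]), 'grasp_force': 0.0, 'gripper_width': 0.9967871748224113} 0.019
```

View pics/top0.png

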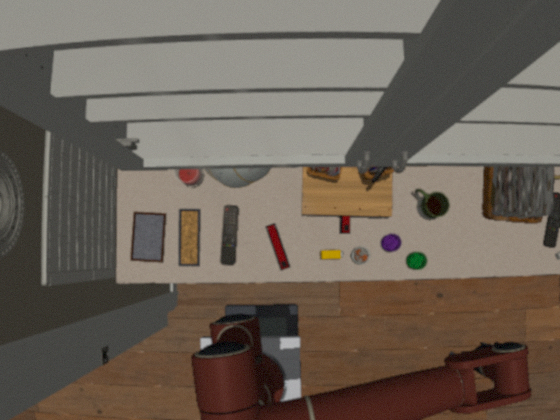

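View pics/scene0.png

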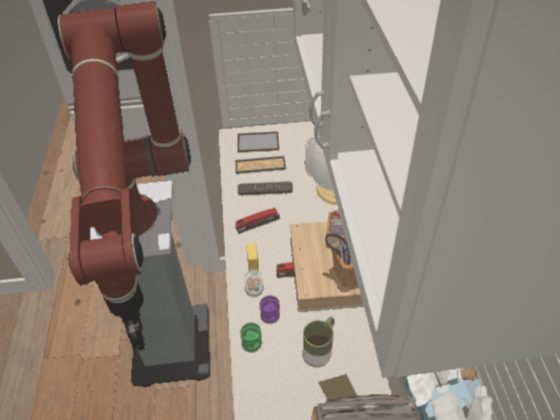

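The top view shows the valet tray (148,237), pen tray (189,237), remote (229,235), a red stapler lying loose (278,246), the shelf (347,190) with a red stapler sticking out at (345,225), the tape measure (330,254), the coin jar (360,256), purple (391,242) and green (416,260) jars, and the candle (188,176).

Stapler candidates are (278,246) and (345,225), and the farther one is in the bay at (345,225). Jar candidates are the copper one (360,256), purple and green, so I choose the copper one.

```bash
python3 - <<'E'
from h import *
np.set_printoptions(precision=4,suppress=True)
f=load('top0')
for n,uv,z in [('valet',(148,237),.01),('pen',(189,237),.012),('remote',(229.5,235),.019),('loose',(278,246),.04),('stap',(345,225),.04),('tape',(330.5,254.5),.06),('jar',(360,256),.06),('candle',(188,176),.09),('shelfF',(302,216),.064),('shelfFr',(391,216),.064),('shelfB',(302,168),.064)]:
    p=onz(f,[uv],z)[0]; print(n,p,np.hypot(p[0],p[1]))
a=cv2.resize(f['img'][155:285,110:270],None,fx=5,fy=4.6,interpolation=cv2.INTER_CUBIC)
b=cv2.resize(f['img'][155:285,260:440],None,fx=4.4,fy=4.4,interpolation=cv2.INTER_CUBIC)
cv2.imwrite('pics/c1.png',b)
E
```

```text
valet [0.4751 0.3226 0.01  ] 0.5743060695647035
pen [0.4733 0.188  0.012 ] 0.5093084248351528
remote [0.4776 0.0572 0.019 ] 0.48098512703547464
loose [ 0.4402 -0.0957  0.04  ] 0.45043886352798373
stap [ 0.5021 -0.3058  0.04  ] 0.5879133793523625
tape [ 0.411  -0.2563  0.06  ] 0.48440167087003233
jar [ 0.4047 -0.3472  0.06  ] 0.5332441429712368
candle [0.6567 0.1759 0.09  ] 0.6798323480519468
shelfF [ 0.5304 -0.1709  0.064 ] 0.5572857967286093
shelfFr [ 0.5261 -0.4468  0.064 ] 0.6902252470075392
shelfB [ 0.6796 -0.1739  0.064 ] 0.7015279050746399
```

View pics/c1.png

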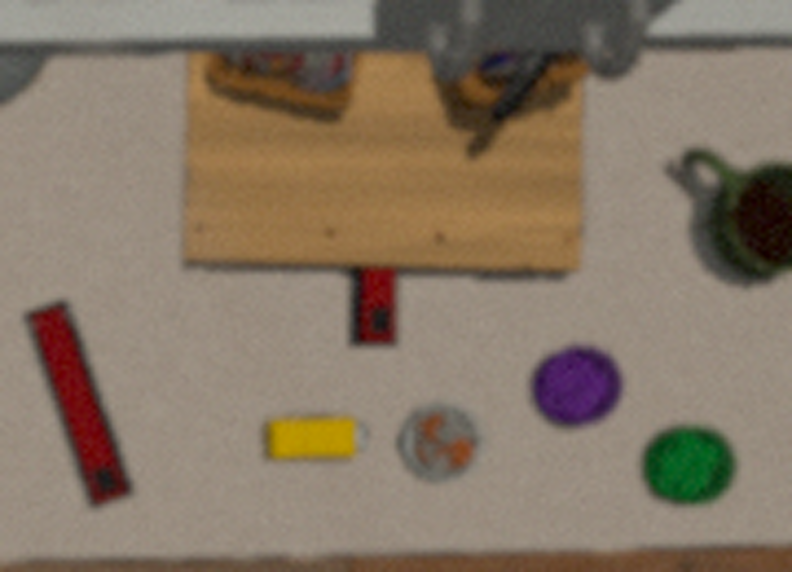

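The crop confirms it: a stapler end sits in the bay at (373,305), the coin jar with copper coins is at (438,442), and the tape measure is at (312,438) with its hook facing right. I'll move to a vantage above them.

move_arm --pt "0 0 0 0 0 -7 1" --pt "0 0 0 0 0 -7 1" --pt "0 0 0 0 0 -7 1" --pt "0 0 0 0 0 -7 1" --pt "0 0 0 0 0 -7 1" --pt "0 0 0 0 0 -7 1" --pt "0 0 0 0 0 -7 1" --pt "0 0 0 0 0 -7 1" --pt "0 0 0 0 0 -7 1" --pt "0 0 0 0 0 -7 1" --pt "0 0 0 0 0 -7 1" --pt "4 3.5 -0.5 0 0 0 1" --pt "4 3.5 -0.5 0 0 0 1" --pt "4 3.5 -0.5 0 0 0 1" --pt "4 3.5 -0.5 0 0 0 1" --pt "4 3.5 -0.5 0 0 0 1" --pt "4 3.5 0 0 0 0 1" --pt "4 3.5 0 0 0 0 1" --pt "0 0 0 0 0 0 1" --pt "0 0 0 0 0 0 1"

```text
time: 1.82
tool_pos: [0.3327, -0.389, 0.2469]
tool_rot: [-0.0, 0.706, 0.708, -0.0]
contact_force: [-0.1, -0.5, 0.0]
gripper_width: 1.0
grasp_force: 0.0
```

```bash
python3 - <<'E'
from h import *
f=grab('wrist','w1'); s=manip.state(); print(s['tool_pos'],s['tool_rot'],s['joint_pos'])
E
```

```text
[ 0.33188582 -0.39007559  0.24687193] [-5.90335351e-05  7.06839666e-01  7.07373742e-01 -2.67957643e-04] [-1.01090556e+00 -2.32527379e-01  1.84784949e+00 -5.49288936e-04
  1.52626559e+00 -1.01163641e+00]
```

View pics/w1.png

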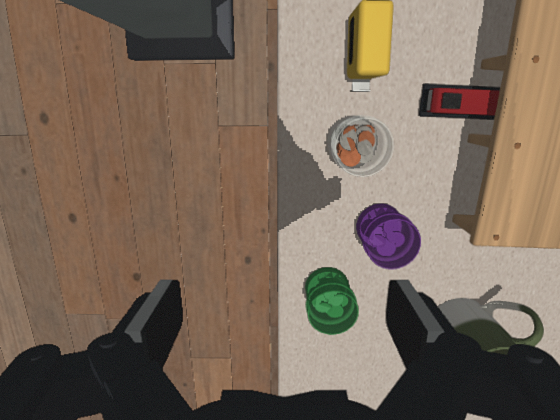

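The wrist view shows the tape measure (370,40) with its hook at (360,87), the coin jar (360,146), the stapler end (460,102) and the shelf on the right. The top of the scene is cropped, so I'll shift for a full view.

move_arm --pt "3.5 3 0 0 0 0 1" --pt "3.5 3 0 0 0 0 1" --pt "3.5 3 0 0 0 0 1" --pt "2.5 2 0 0 0 0 1" --pt "0 0 0 0 0 0 1" --pt "0 0 0 0 0 0 1" --pt "0 0 0 0 0 0 1"

```text
time: 2.45
tool_pos: [0.4324, -0.272, 0.2467]
tool_rot: [-0.0, 0.708, 0.706, -0.0]
contact_force: [-0.8, -0.1, 0.7]
gripper_width: 0.999
grasp_force: 0.0
```

```bash
python3 - <<'E'
from h import *
f=grab('wrist','w2'); s=manip.state(); print(s['tool_pos'],s['tool_rot'],s['joint_pos'])
E
```

```text
[ 0.43226697 -0.27218856  0.2467845 ] [-2.07097826e-04  7.08342988e-01  7.05868319e-01 -2.90799829e-04] [-7.07420156e-01 -2.35567945e-01  1.85053765e+00 -5.47287020e-04
  1.52708215e+00 -7.03896401e-01]
```

View pics/w2.png

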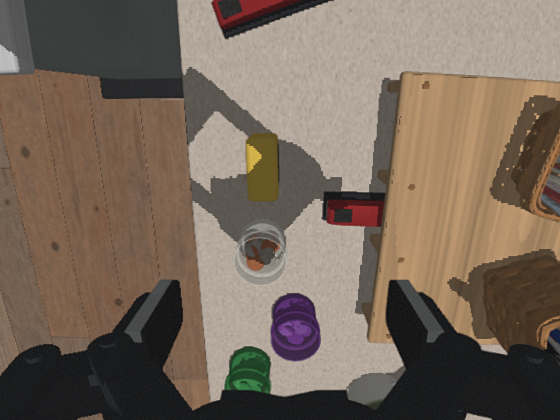

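The second view covers the whole work area: tape measure (262,167), coin jar (262,252), stapler mouth end (323-382,208), and the shelf's front edge running from (402,73) to (369,342). The other red stapler is at (270,12). I'll enlarge this to measure.

```bash
python3 - <<'E'
from h import *
np.set_printoptions(precision=4,suppress=True)
f=load('w2'); 
hsv=cv2.cvtColor(f['img'],cv2.COLOR_BGR2HSV)
y=cv2.inRange(hsv,(22,120,60),(36,255,255))
n,l,st,c=cv2.connectedComponentsWithStats(y); i=1+np.argmax(st[1:,4]); print('yel',st[i],c[i])
cs=cv2.findContours((l==i).astype(np.uint8),0,2)[0][0]; r=cv2.minAreaRect(cs); print(r); b=cv2.boxPoints(r); print(b); print(onz(f,b,.06)); print(onz(f,b,.0))
# stapler red
rd=cv2.inRange(hsv,(0,130,50),(8,255,255))|cv2.inRange(hsv,(172,130,50),(180,255,255))
rd[:100]=0; rd[:,420:]=0; n,l,st,c=cv2.connectedComponentsWithStats(rd)
i=1+np.argmax(st[1:,4]); print('red',st[i]); cs=cv2.findContours((l==i).astype(np.uint8),0,2)[0][0]; b=cv2.boxPoints(cv2.minAreaRect(cs)); print(b,onz(f,b,.04))
# shelf front edge: wood
print('edge',onz(f,[(402,73),(369,342)],.064))
im=cv2.resize(f['img'][110:300,180:420],None,fx=3.1,fy=3.1,interpolation=cv2.INTER_CUBIC)
im=cv2.convertScaleAbs(im,alpha=1.5); cv2.imwrite('pics/c2.png',im)
E
```

```text
yel [ 246  133   33   69 2053] [262.1422 166.8212]
((261.9287414550781, 166.86526489257812), (67.89155578613281, 31.400981903076172), 88.69805145263672)
[[245.461  133.285 ]
 [276.8539 132.5715]
 [278.3965 200.4455]
 [247.0036 201.159 ]]
[[ 0.3976 -0.2229  0.06  ]
 [ 0.4264 -0.2223  0.06  ]
 [ 0.4274 -0.2869  0.06  ]
 [ 0.3969 -0.2875  0.06  ]]
[[ 0.3912 -0.228   0.    ]
 [ 0.4252 -0.2274  0.    ]
 [ 0.4263 -0.3035  0.    ]
 [ 0.3903 -0.3043  0.    ]]
red [ 327  200   57   27 1165]
[[325.9453 224.2585]
 [327.0623 198.5679]
 [383.3038 201.0132]
 [382.1868 226.7038]] [[ 0.4768 -0.3185  0.04  ]
 [ 0.477  -0.2905  0.04  ]
 [ 0.5353 -0.2932  0.04  ]
 [ 0.5364 -0.3214  0.04  ]]
edge [[ 0.5359 -0.1708  0.064 ]
 [ 0.5266 -0.4484  0.064 ]]
```

View pics/c2.png

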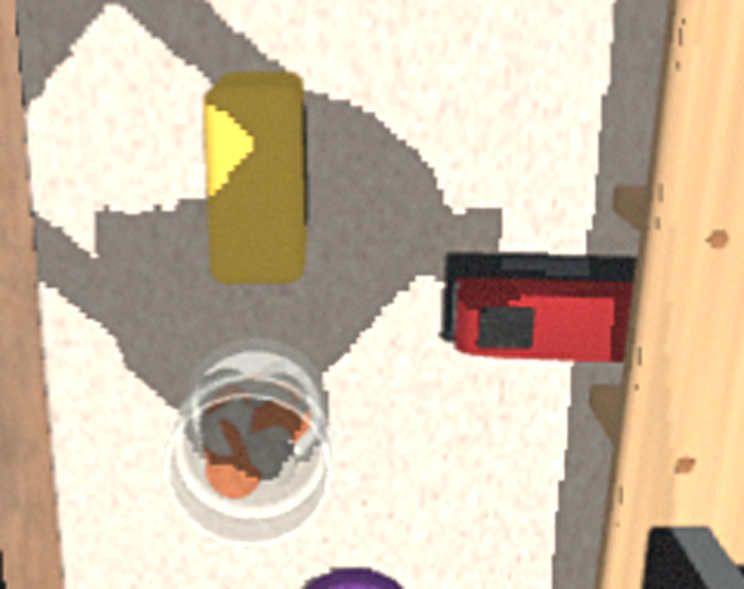

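```bash
python3 - <<'E'
from h import *
np.set_printoptions(precision=4,suppress=True)
f=load('w2'); g=lambda u,v:(180+u/3.1,110+v/3.1)
print('top rim L,R,T,B @.06', onz(f,[g(170,463),g(329,463),g(249,384),g(249,543)],.06))
print('bot circ @0', onz(f,[g(187,410),g(327,410),g(257,338),g(257,482)],0.0))
f1=load('w1'); print('w1 rim@.06',onz(f1,[(332,146),(392,146),(362,117),(362,175)],.06))
t=load('top0'); print('top', onz(t,[(260+438/4.4,155+442/4.4)],.06))
print('table edge',onz(f,[(180,30),(205,330)],0))
print('proj tape axes', proj(f,[(.412,-.2555,.06)]), manip.state()['joint_pos'])
E
```

```text
top rim L,R,T,B @.06 [[ 0.3823 -0.3494  0.06  ]
 [ 0.4349 -0.3494  0.06  ]
 [ 0.4091 -0.3215  0.06  ]
 [ 0.4077 -0.3791  0.06  ]]
bot circ @0 [[ 0.3806 -0.355   0.    ]
 [ 0.4344 -0.3551  0.    ]
 [ 0.4081 -0.3259  0.    ]
 [ 0.4069 -0.3855  0.    ]]
w1 rim@.06 [[ 0.3776 -0.3514  0.06  ]
 [ 0.4336 -0.3509  0.06  ]
 [ 0.4039 -0.325   0.06  ]
 [ 0.4074 -0.3785  0.06  ]]
top [[ 0.4064 -0.3459  0.06  ]]
table edge [[ 0.3281 -0.1245  0.    ]
 [ 0.3292 -0.4785  0.    ]]
proj tape axes [[261.8477 168.429 ]] [-0.7074 -0.2356  1.8505 -0.0005  1.5271 -0.7039]
```

Choices: tape centre (0.412,-0.257), jar centre (0.408,-0.351). Next I descend on the tape with the jaws along x.

move_arm --pt "1 -1 2 0 0 0 1" --pt "0.5 -1 2.5 0 0 0 1" --pt "0 0 2.5 0 0 0 1" --pt "0 0 2.5 0 0 0 1" --pt "0 0 2.5 0 0 0 1" --pt "0 0 2.5 0 0 0 1" --pt "0 0 2 0 0 0 1" --pt "0 0 1 0 0 0 1" --pt "0 0 0 0 0 0 1" --pt "0 0 0 0 0 0 1"

```text
time: 3.33
tool_pos: [0.4127, -0.2566, 0.0722]
tool_rot: [-0.0, 0.708, 0.706, -0.0]
contact_force: [-0.1, -1.3, -0.6]
gripper_width: 1.002
grasp_force: 0.0
```

move_arm --pt "0 0 1.7 0 0 0 1" --pt "0 0 1.7 0 0 0 1" --pt "0 0 0 0 0 0 1" --pt "0 0 0 0 0 0 -0.2" --pt "0 0 0 0 0 0 -0.5" --pt "0 0 0 0 0 0 -1" --pt "0 0 0 0 0 0 -1" --pt "0 0 0 0 0 0 -1" --pt "0 0 0 0 0 0 -1" --pt "0 0 0 0 0 0 -1" --pt "0 0 0 0 0 0 -1"

```text
time: 4.25
tool_pos: [0.4136, -0.2563, 0.0395]
tool_rot: [0.001, 0.707, 0.707, -0.0]
contact_force: [-2.3, 1.1, 6.7]
gripper_width: 0.338
grasp_force: 59.0
```

move_arm --pt "0 0 -2 0 0 0 -1" --pt "0 0 -4 0 0 0 -1" --pt "0 0 -4 0 0 0 -1" --pt "0 0 -4 0 0 0 -1" --pt "2 0 -1 0 0 0 -1" --pt "4 0.7 0 0 0 0 -1" --pt "4 0.7 0 0 0 0 -1" --pt "4 0.7 0 0 0 0 -1" --pt "4 0.7 0 0 0 0 -1" --pt "4 0.7 0 0 0 0 -1" --pt "4 0.7 0 0 0 0 -1" --pt "4 0.7 0 0 0 0 -1" --pt "4 0.7 0 0 0 0 -1" --pt "4 0.7 0 0 0 0 -1" --pt "4 0.7 0 0 0 0 -1" --pt "4 0.7 0 0 0 0 -1" --pt "4 0.7 0 0 0 0 -1" --pt "4 0.7 0 0 0 0 -1" --pt "2 0.7 0 0 0 0 -1" --pt "0 0 0 0 0 0 -1"

```text
time: 5.92
tool_pos: [0.5116, 0.3081, 0.1872]
tool_rot: [-0.001, 0.706, 0.708, 0.0]
contact_force: [0.0, -0.5, -2.1]
gripper_width: 0.335
grasp_force: 59.9
```

```bash
python3 - <<'E'
from h import *
f=grab('wrist','w3'); s=manip.state(); print(s['tool_pos'],s['tool_rot'],s['contact_force'],s['gripper_width'])
E
```

```text
[0.51126175 0.30602579 0.18704926] [-2.98073794e-04  7.06366002e-01  7.07846370e-01 -7.06381304e-04] [ 0.7209738  -0.60447383 -2.32115229] 0.33526586337866526
```

View pics/w3.png

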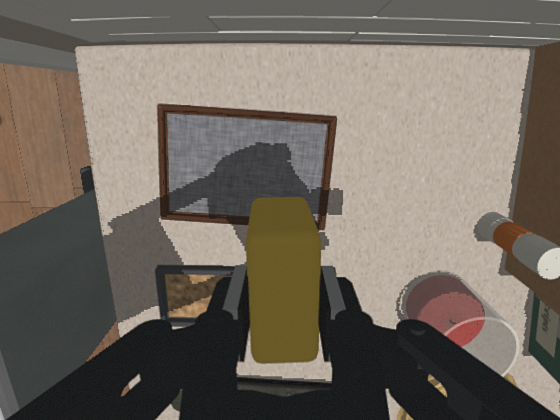

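The view shows the tape held, the valet tray with corners (159,104), (336,117), (325,228) and (161,219), the pen tray's left end at (157,265)-(160,325), and the candle at (460,320), which I'll keep clear of.

```bash
python3 - <<'E'
from h import *
np.set_printoptions(precision=4,suppress=True)
f=load('w3')
P=onz(f,[(159,104),(336,117),(325,228),(161,219)],.01);print(P,P.mean(0)); print(onz(f,[(157,265),(160,325)],.012)); print(np.linalg.norm(P-np.roll(P,1,0),axis=1), np.degrees(np.arctan2(*(P[1]-P[0])[1::-1])),np.degrees(np.arctan2(*(P[2]-P[3])[1::-1])))
E
```

```text
[[0.4021 0.3836 0.01  ]
 [0.5576 0.3726 0.01  ]
 [0.5518 0.2687 0.01  ]
 [0.3936 0.2773 0.01  ]] [0.4763 0.3255 0.01  ]
[[0.3852 0.2294 0.012 ]
 [0.3805 0.1588 0.012 ]]
[0.1067 0.1559 0.104  0.1584] -4.047494649760416 -3.0871496364760422
```

move_arm --pt "1 0.5 2 0 0 0 -1" --pt "0.7 0 4 0 0 0 -1" --pt "0 0 4 0 0 0 -1" --pt "0 0 2.5 0 0 0 -1" --pt "0 0 1 0 0 0 -1" --pt "0 0 0.4 0 0 0 -1" --pt "0 0 0 0 0 0 -1" --pt "0 0 0.2 0 0 0 -1" --pt "0 0 0.1 0 0 0 -1" --pt "0 0 0 0 0 0 -1"

```text
time: 6.8
tool_pos: [0.5181, 0.3217, 0.0481]
tool_rot: [0.001, 0.708, 0.707, 0.002]
contact_force: [0.4, -0.0, -1.6]
gripper_width: 0.331
grasp_force: 59.9
```

move_arm --pt "0 0 0.2 0 0 0 -1" --pt "0 0 0 0 0 0 -1" --pt "0 0 0 0 0 0 -1"

```text
time: 7.05
tool_pos: [0.5169, 0.3213, 0.0443]
tool_rot: [0.0, 0.707, 0.707, 0.0]
contact_force: [0.2, 0.6, -2.9]
gripper_width: 0.335
grasp_force: 59.9
```

move_arm --pt "0 0 0.1 0 0 0 -1" --pt "0 0 0 0 0 0 -1" --pt "0 0 0 0 0 0 -0.1" --pt "0 0 0 0 0 0 0.1" --pt "0 0 0 0 0 0 0.2" --pt "0 0 0 0 0 0 0.2" --pt "0 0 0 0 0 0 0.2" --pt "0 0 -2 0 0 0 0.2" --pt "0 0 -4 0 0 0 0.2" --pt "0 0 -4 0 0 0 0.2" --pt "-1 0 -3 0 0 0 0.2" --pt "-3 0 0 0 0 0 0.2" --pt "0 0 0 0 0 0 0.2"

```text
time: 8.13
tool_pos: [0.5186, 0.2791, 0.1767]
tool_rot: [0.002, 0.708, 0.706, 0.002]
contact_force: [0.6, -0.1, -0.1]
gripper_width: 0.597
grasp_force: 0.0
```

```bash
python3 - <<'E'
from h import *
f=grab('wrist','w4'); s=manip.state(); print(s['tool_pos'],s['tool_rot'],s['contact_force'],s['gripper_width'])
hsv=cv2.cvtColor(f['img'],cv2.COLOR_BGR2HSV)
y=cv2.inRange(hsv,(22,120,60),(36,255,255)); n,l,st,c=cv2.connectedComponentsWithStats(y); i=1+np.argmax(st[1:,4]); print(st[i],c[i])
cs=cv2.findContours((l==i).astype(np.uint8),0,2)[0][0]; b=cv2.boxPoints(cv2.minAreaRect(cs)); print(onz(f,b,.064))
E
```

```text
[0.51746802 0.28011419 0.17456212] [6.23099618e-04 7.08270732e-01 7.05939722e-01 1.13613796e-03] [-0.12070375 -0.62495571 -0.27714506] 0.6009522892315311
[ 256  109   41   85 3308] [276.70072551 150.91777509]
[[0.50047599 0.35135862 0.064     ]
 [0.52847935 0.35125674 0.064     ]
 [0.5289039  0.29059521 0.064     ]
 [0.49894434 0.29072632 0.064     ]]
```

View pics/w4.png

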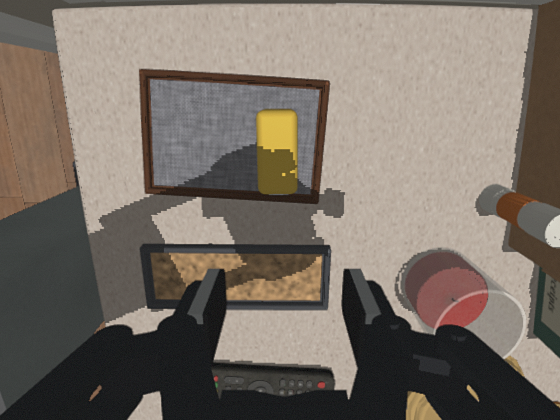

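The tape stands upright in the valet tray (277,150). The pen tray is complete in view, with corners (142,245), (330,246), (328,308) and (146,308), and the remote is at (270,380). Going for the jar next.

move_arm --pt "-2 0 0 0 0 0 1" --pt "-4 -0.7 0 0 0 0 1" --pt "-4 -0.7 0 0 0 0 1" --pt "-4 -0.7 0 0 0 0 1" --pt "-4 -0.7 0 0 0 0 1" --pt "-4 -0.7 0 0 0 0 1" --pt "-4 -0.7 0 0 0 0 1" --pt "-4 -0.7 0 0 0 0 1" --pt "-4 -0.7 0 0 0 0 1" --pt "-4 -0.7 0 0 0 0 1" --pt "-4 -0.7 0 0 0 0 1" --pt "-4 -0.7 0 0 0 0 1" --pt "-4 -0.7 0 0 0 0 1" --pt "-4 -0.7 0 0 0 0 1" --pt "-4 -0.7 0 0 0 0 1" --pt "-4 -0.7 0 0 0 0 1" --pt "-1 -0.4 0 0 0 0 1" --pt "0 0 0 0 0 0 1" --pt "0 0 0 0 0 0 1"

```text
time: 9.77
tool_pos: [0.4068, -0.348, 0.1718]
tool_rot: [-0.001, 0.708, 0.706, 0.001]
contact_force: [-0.6, 0.1, 0.4]
gripper_width: 0.995
grasp_force: 0.0
```

```bash
python3 - <<'E'
from h import *
np.set_printoptions(precision=4,suppress=True)
f=load('w4'); P=onz(f,[(142,245),(330,246),(328,308),(146,308)],.012); print(P,P.mean(0))
f=grab('wrist','w5'); s=manip.state(); print(s['tool_pos'],s['tool_rot'],s['gripper_width'])
print(proj(f,[(.408+.029*np.cos(a),-.351+.029*np.sin(a),.06) for a in np.arange(4)*np.pi/2]))
E
```

```text
[[0.3853 0.2273 0.012 ]
 [0.5635 0.2256 0.012 ]
 [0.5642 0.1581 0.012 ]
 [0.3803 0.1584 0.012 ]] [0.4733 0.1924 0.012 ]
[ 0.4071 -0.3474  0.1719] [-0.0011  0.7073  0.7069  0.0005] 0.9988015104204182
[[323.1535 212.1243]
 [284.9178 174.4827]
 [246.7744 212.2294]
 [284.992  247.5056]]
```

View pics/w5.png

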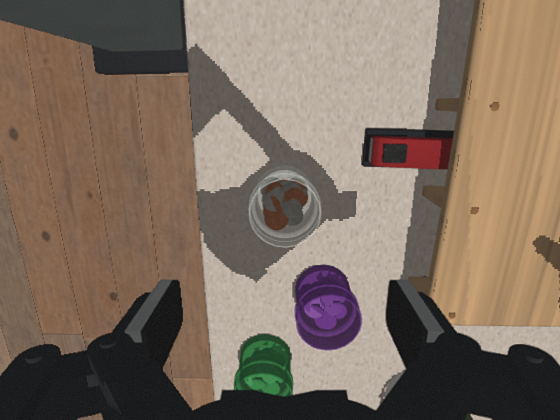

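The jar rim is at cols 248-322, rows 174-247, matching the prediction to about 1 px, so I descend and grip.

move_arm --pt "-0.3 0.1 2 0 0 0 1" --pt "0 0 3 0 0 0 1" --pt "0 0 3 0 0 0 1" --pt "0 0 3 0 0 0 1" --pt "0 0 1.5 0 0 0 1" --pt "0 0 0.9 0 0 0 1" --pt "0 0 0 0 0 0 1" --pt "0 0 0 0 0 0 0.5" --pt "0 0 0 0 0 0 0" --pt "0 0 0 0 0 0 -1" --pt "0 0 0 0 0 0 -1" --pt "0 0 0 0 0 0 -1" --pt "0 0 0 0 0 0 -1" --pt "0 0 0 0 0 0 -1"

```text
time: 10.98
tool_pos: [0.4094, -0.3534, 0.0418]
tool_rot: [0.002, 0.708, 0.707, -0.0]
contact_force: [-0.4, -0.2, 6.1]
gripper_width: 0.631
grasp_force: 63.9
```

move_arm --pt "0 0 -2 0 0 0 -1" --pt "0 0 -4 0 0 0 -1" --pt "0 0 -4 0 0 0 -1" --pt "1 0 -4 0 0 0 -1" --pt "3 0 -1 0 0 0 -1" --pt "4 0.2 0 0 0 0 -1" --pt "4 0.2 0 0 0 0 -1" --pt "4 0.2 0 0 0 0 -1" --pt "4 0.2 0 0 0 0 -1" --pt "4 0.2 0 0 0 0 -1" --pt "4 0.2 0 0 0 0 -1" --pt "4 0.2 0 0 0 0 -1" --pt "4 0.2 0 0 0 0 -1" --pt "4 0.2 0 0 0 0 -1" --pt "4 0.2 0 0 0 0 -1" --pt "4 0.2 0 0 0 0 -1" --pt "4 0.2 0 0 0 0 -1" --pt "4 0.2 0 0 0 0 -1" --pt "4 0.2 0 0 0 0 -1" --pt "4 0.2 0 0 0 0 -1"

```text
time: 12.65
tool_pos: [0.438, 0.2904, 0.189]
tool_rot: [0.0, 0.707, 0.707, 0.0]
contact_force: [1.0, -0.2, -1.3]
gripper_width: 0.625
grasp_force: 64.3
```

move_arm --pt "3.5 0.2 0 0 0 0 -1" --pt "1 0 0 0 0 0 -1" --pt "0 0 0 0 0 0 -1" --pt "0 0 0 0 0 0 -1"

```text
time: 12.98
tool_pos: [0.4404, 0.333, 0.1886]
tool_rot: [0.0, 0.707, 0.707, -0.001]
contact_force: [0.0, -0.8, -3.7]
gripper_width: 0.627
grasp_force: 64.2
```

move_arm --pt "-0.5 0 3 0 0 0 -1" --pt "0 0 4 0 0 0 -1" --pt "0 0 4 0 0 0 -1" --pt "0 0 2 0 0 0 -1" --pt "0 0 0.8 0 0 0 -1" --pt "0 0 0.4 0 0 0 -1" --pt "0 0 0 0 0 0 -1" --pt "0 0 0.2 0 0 0 -1" --pt "0 0 0 0 0 0 -1" --pt "0 0 0 0 0 0 -1"

```text
time: 13.82
tool_pos: [0.4419, 0.3287, 0.0466]
tool_rot: [0.0, 0.708, 0.707, 0.001]
contact_force: [0.4, -0.4, -2.2]
gripper_width: 0.625
grasp_force: 64.2
```

move_arm --pt "0 0 0.2 0 0 0 -1" --pt "0 0 0 0 0 0 -1" --pt "0 0 0.1 0 0 0 -1" --pt "0 0 0 0 0 0 -1" --pt "0 0 0 0 0 0 -1"

```text
time: 14.23
tool_pos: [0.4421, 0.3296, 0.0458]
tool_rot: [0.0, 0.707, 0.707, 0.001]
contact_force: [-5.8, -1.6, 10.9]
gripper_width: 0.629
grasp_force: 66.0
```

move_arm --pt "0 0 0 0 0 0 0" --pt "0 0 0 0 0 0 0.5" --pt "0 0 0 0 0 0 0.7" --pt "0 0 0 0 0 0 0.7" --pt "0 0 0 0 0 0 0.7" --pt "0 0 -1.5 0 0 0 0.7" --pt "0 0 -4 0 0 0 0.7" --pt "0 0 -4 0 0 0 0.7" --pt "-2 0 -3 0 0 0 0.7" --pt "-4 0 -1 0 0 0 0.7" --pt "-4 0.4 0 0 0 0 0.7" --pt "-4 0.4 0 0 0 0 0.7" --pt "-4 0.4 0 0 0 0 0.7" --pt "0 0 0 0 0 0 0.7" --pt "0 0 0 0 0 0 0.7"

```text
time: 15.48
tool_pos: [0.4528, 0.1465, 0.1769]
tool_rot: [-0.0, 0.709, 0.705, 0.0]
contact_force: [0.4, 0.3, 0.5]
gripper_width: 0.85
grasp_force: 0.0
```

```bash
python3 - <<'E'
from h import *
f=grab('wrist','w6'); s=manip.state(); print(s['tool_pos'],s['tool_rot'],s['gripper_width'])
E
```

```text
[0.45266068 0.14766586 0.17694725] [-1.44803734e-04  7.08223644e-01  7.05988113e-01  1.79535155e-04] 0.8455434913766517
```

View pics/w6.png

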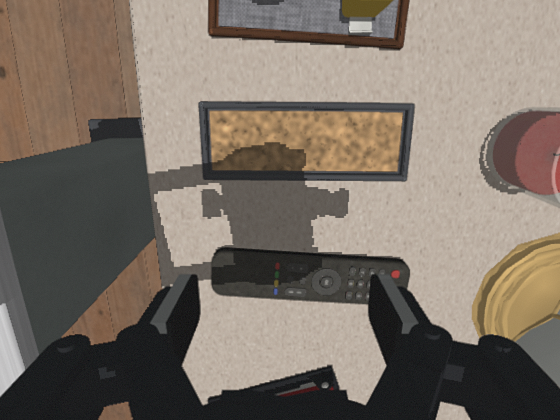

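The jar was left in the valet tray, mostly above this view. The pen tray is at (200,102)-(406,181) and the remote at (212,250)-(409,303). I'll measure both and continue to the stapler.

```bash
python3 - <<'E'
from h import *
np.set_printoptions(precision=4,suppress=True)
f=load('w6')
for n,c,z in (('pen',[(200,102),(414,104),(406,181),(203,178)],.012),('rem',[(212,250),(410,262),(408,303),(212,292)],.015)):
    P=onz(f,c,z); print(n,P[:,:2].tolist(),P.mean(0),np.degrees(np.arctan2(*(P[1]-P[0])[1::-1])),np.degrees(np.arctan2(*(P[2]-P[3])[1::-1])),np.linalg.norm(P-np.roll(P,1,0),axis=1))
E
```

```text
pen [[0.3833219157013129, 0.2238270356700594], [0.5634721969677869, 0.2216294885608865], [0.562796432020843, 0.15527818133529075], [0.3813171702433912, 0.1588430610073865]] [0.4727 0.1899 0.012 ] -0.6988827833807371 -1.1253423252735644 [0.065  0.1802 0.0664 0.1815]
rem [[0.38538490604302245, 0.09055292080790298], [0.5735714797256717, 0.07696349746670866], [0.5765066282723409, 0.03197286461444862], [0.38225072941381444, 0.045780203770775546]] [0.4794 0.0613 0.015 ] -4.130302198934531 -4.065637373468832 [0.0449 0.1887 0.0451 0.1947]
```

move_arm --pt "-4 0.3 0 0 0 0 1" --pt "-4 0.3 0 0 0 0 1" --pt "-4 0.3 0 0 0 0 1" --pt "-4 0.3 0 0 0 0 1" --pt "-4 0.3 0 0 0 0 1" --pt "-4 0.3 0 0 0 0 1" --pt "-4 0.3 0 0 0 0 1" --pt "-4 0.3 0 0 0 0 1" --pt "-4 0.3 0 0 0 0 1" --pt "-4 0.3 0 0 0 0 1" --pt "-4 0.3 0 0 0 0 1" --pt "-1.3 0 0 0 0 0 1"

```text
time: 16.53
tool_pos: [0.486, -0.3081, 0.1768]
tool_rot: [0.001, 0.708, 0.706, -0.0]
contact_force: [0.6, -0.0, 0.4]
gripper_width: 1.005
grasp_force: 0.0
```

move_arm --pt "0 0 0 0 0 -7 1" --pt "0 0 0 0 0 -7 1" --pt "0 0 0 0 0 -7 1" --pt "0 0 0 0 0 -7 1" --pt "0 0 0 0 0 -7 1" --pt "0 0 0 0 0 -7 1" --pt "0 0 0 0 0 -7 1" --pt "0 0 0 0 0 -7 1" --pt "0 0 0 0 0 -7 1" --pt "0 0 0 0 0 -7 1" --pt "0 0 0 0 0 -7 1" --pt "0 0 0 0 0 -7 1" --pt "0 0 0 0 0 -3.5 1" --pt "0 0 0 0 0 0 1" --pt "0 0 0 0 0 0 1"

```text
time: 17.78
tool_pos: [0.4858, -0.3034, 0.1767]
tool_rot: [-0.0, 0.022, 1.0, 0.0]
contact_force: [0.7, 0.5, 0.4]
gripper_width: 0.999
grasp_force: 0.0
```

```bash
python3 - <<'E'
from h import *
f=grab('wrist','w7'); s=manip.state(); print(s['tool_pos'],s['tool_rot'],s['joint_pos'])
E
```

```text
[ 0.48568747 -0.30367773  0.17677615] [-1.16747459e-04  2.23058544e-02  9.99751152e-01  2.64206998e-04] [-6.88818290e-01 -3.41010217e-02  1.78615342e+00  2.75454434e-04
  1.39005048e+00 -2.21504879e+00]
```

View pics/w7.png

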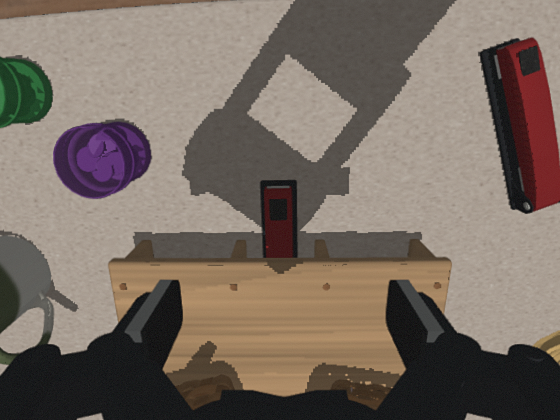

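The wrist view along the bay shows the mouth end of the stapler at (261-297,180), the red arm at cols 264-294, the shelf's front edge at row ~260, the bay posts at (240,248) and (320,248), and the loose decoy stapler at (525,125).

```bash
python3 - <<'E'
from h import *
np.set_printoptions(precision=4,suppress=True)
f=load('w7')
print('base mouth',onz(f,[(261,181),(297,181)],.007)); print('arm top',onz(f,[(265,186),(294,186),(264.5,250),(296,250)],.04))
print('posts bottom',onz(f,[(233,239),(245,239),(316,239),(328,239)],0))
print('board edge',onz(f,[(109,262),(451,259)],.064))
hsv=cv2.cvtColor(f['img'],cv2.COLOR_BGR2HSV)
for v in (200,220,240,250): 
    r=f['img'][v].astype(int); m=np.where((r[230:330,2]>70)&(r[230:330,1]<40))[0]; print(v,m.min()+230,m.max()+230) if len(m) else 0
E
```

```text
base mouth [[ 0.4764 -0.3241  0.007 ]
 [ 0.4779 -0.2916  0.007 ]]
arm top [[ 0.4736 -0.3187  0.04  ]
 [ 0.4746 -0.2951  0.04  ]
 [ 0.5299 -0.3225  0.04  ]
 [ 0.5311 -0.2954  0.04  ]]
posts bottom [[ 0.5342 -0.3556  0.    ]
 [ 0.5347 -0.3439  0.    ]
 [ 0.5378 -0.2748  0.    ]
 [ 0.5383 -0.2631  0.    ]]
board edge [[ 0.5249 -0.4471  0.064 ]
 [ 0.5345 -0.1713  0.064 ]]
```

move_arm --pt "-0.6 -0.3 3 0 0 0 1" --pt "-0.5 -0.1 3 0 0 0 1" --pt "0 0 3 0 0 0 1" --pt "0 0 3 0 0 0 1" --pt "0 0 1.5 0 0 0 1" --pt "0 0 1 0 0 0 1" --pt "0 0 0 0 0 0 1" --pt "0 0 0 0 0 0 0.5" --pt "0 0 0 0 0 0 0" --pt "0 0 0 0 0 0 -0.4" --pt "0 0 0 0 0 0 -1" --pt "0 0 0 0 0 0 -1" --pt "0 0 0 0 0 0 -1" --pt "0 0 0 0 0 0 -1"

```text
time: 19.0
tool_pos: [0.4966, -0.3097, 0.0335]
tool_rot: [0.001, 0.022, 1.0, -0.0]
contact_force: [-1.9, 1.6, 5.7]
gripper_width: 0.232
grasp_force: 58.5
```

move_arm --pt "0 0 -0.1 0 0 0 -1" --pt "1 0 0 0 0 0 -1" --pt "1.5 0 0 0 0 0 -1" --pt "1.5 0 0 0 0 0 -1" --pt "1.5 0 0 0 0 0 -1" --pt "1.5 0 0 0 0 0 -1" --pt "1.5 0 0 0 0 0 -1" --pt "1.5 0 0 0 0 0 -1" --pt "0.8 0 0 0 0 0 -1" --pt "0 0 0 0 0 0 -1" --pt "0 0 0 0 0 0 -1"

```text
time: 19.92
tool_pos: [0.3864, -0.3046, 0.0334]
tool_rot: [-0.002, 0.022, 1.0, -0.0]
contact_force: [-5.8, 1.0, 7.9]
gripper_width: 0.224
grasp_force: 60.4
```

move_arm --pt "0 0 0 0 0 0 -0.3" --pt "0 0 0 0 0 0 0.3" --pt "0 0 0 0 0 0 0.6" --pt "0 0 0 0 0 0 0.6" --pt "0 0 0 0 0 0 0.6" --pt "-2 0 0 0 0 0 0.6" --pt "-3 0 0 0 0 0 0.6" --pt "0 0 0 0 0 0 0.6" --pt "0 0 0 0 0 0 0" --pt "0 0 0 0 0 0 -0.4" --pt "0 0 0 0 0 0 -1" --pt "0 0 0 0 0 0 -1" --pt "0 0 0 0 0 0 -1" --pt "0 0 0 0 0 0 -1"

```text
time: 21.08
tool_pos: [0.4373, -0.3065, 0.0331]
tool_rot: [-0.0, 0.023, 1.0, 0.0]
contact_force: [-2.2, 1.2, 2.4]
gripper_width: 0.234
grasp_force: 58.7
```

move_arm --pt "0 0 -2 0 0 0 -1" --pt "0 0 -4 0 0 0 -1" --pt "0 0 -4 0 0 -1.7 -1" --pt "0 2 -3 0 0 0 -1" --pt "-0.3 4 0 0 0 0 -1" --pt "-0.3 4 0 0 0 0 -1" --pt "-0.3 4 0 0 0 0 -1" --pt "-0.3 4 0 0 0 0 -1" --pt "-0.3 4 0 0 0 0 -1" --pt "-0.3 4 0 0 0 0 -1" --pt "-0.3 4 0 0 0 0 -1" --pt "-0.3 4 0 0 0 0 -1" --pt "-0.3 4 0 0 0 0 -1" --pt "0 4 0 0 0 0 -1" --pt "0 4 0 0 0 0 -1" --pt "0 3 0 0 0 0 -1" --pt "0 0.7 0 0 0 0 -1" --pt "0 0 0 0 0 0 -1" --pt "0 0 0 0 0 0 -1"

```text
time: 22.67
tool_pos: [0.472, 0.1894, 0.1624]
tool_rot: [-0.0, 0.007, 1.0, -0.001]
contact_force: [0.4, -0.5, -1.8]
gripper_width: 0.233
grasp_force: 59.2
```

```bash
python3 - <<'E'
from h import *
f=grab('wrist','w8'); s=manip.state(); print(s['tool_pos'],s['tool_rot'],s['contact_force'],s['ft_torque'])
print(proj(f,[(.4727+a*.092,.19+b*.034,.012) for a,b in ((-1,-1),(-1,1),(1,1),(1,-1))]))
E
```

```text
[0.47218237 0.18881876 0.16249186] [-3.57535560e-04  7.88287898e-03  9.99968761e-01 -4.57852835e-04] [-0.166775   -0.14861712 -0.67204419] [0.01556733 0.02409136 0.00156112]
[[240.74323851  84.07973126]
 [327.04035324  82.77559215]
 [322.7851839  290.56094952]
 [250.55554138 291.44803997]]
```

View pics/w8.png

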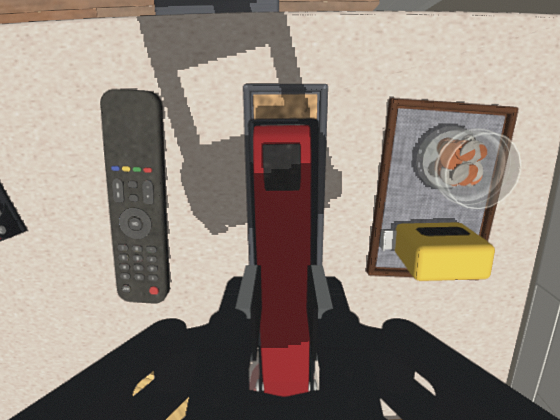

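The jar (460,165) and tape (443,250) both stand upright in the valet tray. The stapler is held above the pen tray, whose far end is at (244-327,85), and its mouth end is at (249-325,121). Computing the offset now.

```bash
python3 - <<'E'
from h import *
np.set_printoptions(precision=4,suppress=True)
f=load('w8')
print('mouth base',onz(f,[(249,121),(325,121)],.136),'arm', onz(f,[(253,128),(317,128)],.165))
print('tray end',onz(f,[(244,85),(327,85)],.012)); print('remote',onz(f,[(101,95),(160,93),(169,296),(119,300)],.015))
E
```

```text
mouth base [[0.4031 0.1734 0.136 ]
 [0.4036 0.2092 0.136 ]] arm [[0.4044 0.1776 0.165 ]
 [0.4047 0.2028 0.165 ]]
tray end [[0.3814 0.1585 0.012 ]
 [0.3824 0.224  0.012 ]]
remote [[0.3862 0.0442 0.015 ]
 [0.3861 0.0921 0.015 ]
 [0.5672 0.0791 0.015 ]
 [0.5714 0.0303 0.015 ]]
```

move_arm --pt "0.4 0 3 0 0 0 -1" --pt "0 0 3.5 0 0 0 -1" --pt "0 0 3 0 0 0 -1" --pt "0 0 1.5 0 0 0 -1" --pt "0 0 0.8 0 0 0 -1" --pt "0 0 0.4 0 0 0 -1" --pt "0 0 0 0 0 0 -1" --pt "0 0 0.2 0 0 0 -1" --pt "0 0 0 0 0 0 -1" --pt "0 0 0 0 0 0 -1"

```text
time: 23.55
tool_pos: [0.4695, 0.1901, 0.0404]
tool_rot: [0.001, 0.008, 1.0, 0.0]
contact_force: [-0.6, -0.4, -2.1]
gripper_width: 0.234
grasp_force: 59.2
```

move_arm --pt "0 0 0.2 0 0 0 -1" --pt "0 0 0 0 0 0 -1" --pt "0 0 0.1 0 0 0 -1" --pt "0 0 0 0 0 0 -1" --pt "0 0 0 0 0 0 -1"

```text
time: 23.97
tool_pos: [0.4687, 0.1903, 0.0369]
tool_rot: [0.0, 0.007, 1.0, 0.0]
contact_force: [-3.4, 0.7, 5.6]
gripper_width: 0.229
grasp_force: 60.4
```

move_arm --pt "0 0 0 0 0 0 -0.3" --pt "0 0 0 0 0 0 0.2" --pt "0 0 0 0 0 0 0.3" --pt "0 0 0 0 0 0 0.3" --pt "0 0 0 0 0 0 0.3" --pt "0 0 -1.5 0 0 0 0.3" --pt "0 0 -4 0 0 0 0.3" --pt "0 0 -4 0 0 3.2 0.3" --pt "1 -4 0 0 0 0 0.6" --pt "1 -4 0 0 0 0 0.8" --pt "1.1 -3.8 0 0 0 0 0.8" --pt "0 -1 0 0 0 0 0.8" --pt "0 0 0 0 0 0 0.8" --pt "0 0 0 0 0 0 0.8"

```text
time: 25.13
tool_pos: [0.4287, 0.0643, 0.1311]
tool_rot: [0.0, 0.036, 0.999, 0.0]
contact_force: [-1.2, 0.3, -0.1]
gripper_width: 0.899
grasp_force: 0.0
```

```bash
python3 - <<'E'
from h import *
np.set_printoptions(precision=4,suppress=True)
f=grab('wrist','w9'); s=manip.state(); print(s['tool_pos'],s['tool_rot'],s['gripper_width'])
hsv=cv2.cvtColor(f['img'],cv2.COLOR_BGR2HSV)
red=cv2.inRange(hsv,(0,130,40),(8,255,255))|cv2.inRange(hsv,(172,130,40),(180,255,255))
n,l,st,c=cv2.connectedComponentsWithStats(red)
for i in range(1,n):
    if st[i,4]>150:
        cs=cv2.findContours((l==i).astype(np.uint8),0,2)[0][0]; b=cv2.boxPoints(cv2.minAreaRect(cs)); print(st[i],onz(f,b,.044)[:,:2].tolist())
dark=cv2.inRange(hsv,(0,0,0),(180,120,75)); 
n,l,st,c=cv2.connectedComponentsWithStats(dark)
for i in range(1,n):
    if st[i,4]>800: print('dark',st[i],c[i])
q=proj(f,[(.4785-.0724*0+a*.096*.9974-b*.024*-.0724*1,.0614-a*.096*.0724+b*.024*.9974,.019) for a,b in ((-1,-1),(-1,1),(1,1),(1,-1))]); print(q)
for v in (80,120,160): 
    r=f['img'][v].astype(int).max(1); print(v,''.join('#' if x<80 else '.' for x in r[200:360:2]))
E
```

```text
[0.4288 0.0649 0.1311] [0.0002 0.0356 0.9994 0.0003] 0.8989676851426993
[  12  145  125  172 7299] [[0.3742419405499871, -0.12066415011979945], [0.36186142933769666, -0.08851591966324457], [0.4892071242949352, -0.0487549541675007], [0.5075365550000466, -0.08446146266838472]]
[ 431  162   51  173 6292] [[0.5303216884759344, 0.16921634319238382], [0.39522086358845704, 0.1687481826123599], [0.39897545556761305, 0.19901878281114171], [0.5361731234057675, 0.2050161013402242]]
dark [ 187    0  130   44 3285] [242.3346  17.2052]
dark [ 395  129   98  156 1027] [410.0058 190.0039]
dark [    0   137   560   283 40863] [275.9405 355.2423]
dark [ 512  139   47  179 1159] [535.22   226.1657]
dark [  251   144    65   217 10242] [282.7482 239.555 ]
[[252.0512 146.6965]
 [318.7907 146.6976]
 [312.0488 365.0183]
 [258.1563 365.0479]]
80 ................................................................................
120 ................................................................................
160 ..........................################################......................
```

move_arm --pt "0 0 3 0 0 0 0.8" --pt "0 0 3 0 0 0 0.8" --pt "0 0 2.5 0 0 0 0.8" --pt "0 0 1.5 0 0 0 0.8" --pt "0 0 0.7 0 0 0 0.8" --pt "0 0 0 0 0 0 0.8" --pt "0 0 0 0 0 0 0.4" --pt "0 0 0 0 0 0 0" --pt "0 0 0 0 0 0 -1" --pt "0 0 0 0 0 0 -1" --pt "0 0 0 0 0 0 -1" --pt "0 0 0 0 0 0 -1"

```text
time: 26.18
tool_pos: [0.4288, 0.0644, 0.0246]
tool_rot: [0.001, 0.035, 0.999, 0.0]
contact_force: [-0.7, 0.5, 0.3]
gripper_width: 0.042
grasp_force: 0.0
```

The jaws closed with nothing in the grip, so I'll lift and check where the remote lies.

move_arm --pt "0 0 -1 0 0 0 -1" --pt "0 0 -3 0 0 0 -1" --pt "0 0 -3 0 0 0 -1" --pt "0 0 -3.7 0 0 0 0.8" --pt "0 0 0 0 0 0 0.8" --pt "0 0 0 0 0 0 0.8" --pt "0 0 0 0 0 0 0.8"

```text
time: 26.77
tool_pos: [0.4284, 0.0644, 0.1314]
tool_rot: [0.0, 0.035, 0.999, 0.0]
contact_force: [-0.9, -1.1, 0.6]
gripper_width: 0.561
grasp_force: 0.0
```

```bash
python3 - <<'E'
from h import *
np.set_printoptions(precision=4,suppress=True)
f=grab('wrist','w10'); s=manip.state(); print(s['tool_pos'],s['tool_rot'],s['gripper_width'],s['contact_force'])
hsv=cv2.cvtColor(f['img'],cv2.COLOR_BGR2HSV)
dark=cv2.inRange(hsv,(0,0,0),(180,120,75)); 
n,l,st,c=cv2.connectedComponentsWithStats(dark)
for i in range(1,n):
    if st[i,4]>800: print('dark',st[i],c[i])
cv2.imwrite('pics/cmp.png',np.hstack([load('w9')['img'][100:,150:430],f['img'][100:,150:430]]))
E
```

```text
[0.4277 0.0644 0.1302] [-0.0008  0.0355  0.9994 -0.    ] 0.6526707655556441 [ 0.1637  0.1984 -0.1614]
dark [ 187    0  130   44 3210] [242.8667  16.8841]
dark [    0   130   560   290 40364] [296.2372 359.0142]
dark [  48  137  108  171 3145] [104.6868 222.221 ]
dark [ 512  140   48  179 1176] [534.9524 227.057 ]
dark [ 252  144   64  218 9705] [282.6309 237.2309]
```

View pics/cmp.png

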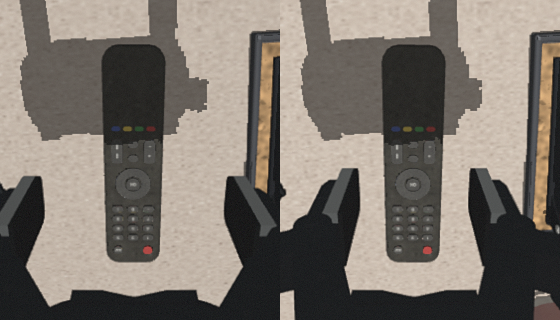

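The left half is before and the right half after: the remote has not moved, so the fingertips passed above it. I'll go lower in steps while watching the force.

move_arm --pt "0 0 3 0 0 0 0.6" --pt "0 0 3 0 0 0 0.6" --pt "0 0 3 0 0 0 0.6" --pt "0 0 1.5 0 0 0 0.6" --pt "0 0 0.5 0 0 0 0.6" --pt "0 0 0.3 0 0 0 0.6" --pt "0 0 0 0 0 0 0.6" --pt "0 0 0 0 0 0 0.6"

```text
time: 27.48
tool_pos: [0.4292, 0.0644, 0.0189]
tool_rot: [0.001, 0.035, 0.999, 0.0]
contact_force: [1.5, 0.4, -0.4]
gripper_width: 0.802
grasp_force: 0.0
```

move_arm --pt "0 0 0.4 0 0 0 0.6" --pt "0 0 0 0 0 0 0.3" --pt "0 0 0 0 0 0 0.1" --pt "0 0 0 0 0 0 0" --pt "0 0 0 0 0 0 0" --pt "0 0 0 0 0 0 0"

```text
time: 27.98
tool_pos: [0.4286, 0.0645, 0.0142]
tool_rot: [0.0, 0.035, 0.999, 0.0]
contact_force: [-0.5, 0.2, 1.0]
gripper_width: 0.501
grasp_force: 0.0
```

move_arm --pt "0 0 0 0 0 0 -0.1" --pt "0 0 0 0 0 0 -0.2" --pt "0 0 0 0 0 0 -0.2" --pt "0 0 0 0 0 0 -0.2"

```text
time: 28.32
tool_pos: [0.4284, 0.0645, 0.014]
tool_rot: [-0.0, 0.035, 0.999, 0.0]
contact_force: [-0.1, 0.0, -0.5]
gripper_width: 0.402
grasp_force: 0.0
```

```bash
python3 - <<'E'
from h import *
np.set_printoptions(precision=4,suppress=True)
f=grab('wrist','w11'); s=manip.state(); print(s['tool_pos'],s['gripper_width'],s['contact_force'],s['grasp_force'])
print('TCP px',proj(f,[s['tool_pos'],s['tool_pos']+[0,.017,0],s['tool_pos']-[0,.017,0],s['tool_pos']-[0,0,.019]]))
a=.0724
print('remote corners px',proj(f,[(.4785+i*.096+j*.024*a,.0614-i*.096*a+j*.024,.019) for i,j in ((-1,-1),(-1,1),(0,-1),(0,1))]))
g=cv2.cvtColor(f['img'],cv2.COLOR_BGR2GRAY)[140:420:8,180:400:3]
for r,row in zip(range(140,420,8),g): print(r,''.join(' .:-=+*#%@'[min(9,int(255-x)//26)] for x in row))
E
```

```text
[0.4284 0.0644 0.014 ] 0.39911957356740435 [ 0.7122 -0.0639 -0.7218] 0.0
TCP px [[285.0065 278.6545]
 [322.1024 276.2648]
 [248.0827 280.9615]
 [284.887  260.904 ]]
remote corners px [[227.3834 182.3396]
 [346.1535 182.5225]
 [237.0852 374.2458]
 [334.8168 374.3404]]
140 :::::::::::::::::::::::::::::::::::::::..::::::.*++++++++*++++++.::::::...
148 .::::::::::::::::::::::::::::::::::::::::::::::.*++++*++++++++++.:::::::::
156 :...:::::::::::...::::::::::::::::::::::::::::::=+++++++++++++++.:::::::::
164 ::::::::::::::::::::::::::::::::::.:::::::::::::=++*+++++++*++++.:::::::::
172 :::::==+++*******+*+::::::+++++******+++++++++++++++++++++++++++.:::::::::
180 ++++***++++++*+++++++%%%%%%%%%%%%%%%%%%%%%%%%%%@*+++++++++++++++.:..::::::
188 ++++++++++++++++++*%%%%%%%%%%%%%%%%%%%%%%%%%%%%%%%%++++++++++*+**+:::.::::
196 +++++++*+++++++++%%%%%%%%%%%%%%%%%%%%%%%%%%%%%%%%%%%#++++++++++++++.::::::
204 *+*+++++++++++++#%%%%%%%%%%%%%%%%%%%%%%%%%%%%%%%%%%%%+++++++++++++++.:::::
212 ++++++++++++++++#%%%%%%%%%%%%%%%%%%%%%%%%%%%%%%%%%%%%++++++++++++++++=::::
220 ++++++++++++++++#%%%%%%%%%%%%%%%%%%%%%
[... 1232 characters left out ...]
%%%%%%%%%%%%%%##*******###########******#*##%%%%%%%%%%%%%%%%%%%%%%%%
356 %%%%%%%%%%%%%%%%%#%%###**-+**#**#***####***:**#**#*%%%%%%%%%%%%%%%%%%%%%%%
364 %%%%%%%%%%%%%%%%%::####*******#******#*#******##*#:::*%%%%%%%%%%%%%%%%%%%%
372 %%%%%%%%%%%%%%%%%.:###**##*#*#################*###.::%%%%%%%%%%%%%%%%%%%%%
380 %%%%%%%%%%%%%%%%%-:#####**##*************###*#####:::%%%%%%%%%%%%%%%%%%%%%
388 %%%%%%%%%%%%%%%%%*.##*#**#*****#####%******##*####.:-%%%%%%%%%%%%%%%%%#*%%
396 %%%%%%%%%%%%%%%%%%%%%%%%%%%%%%%%%%*+%%%%%%%%%%%%%%%%%%%%%%%%%%%%%%%%%%%::+
404 %%%%%%%%%%%%%%%%%%%%%%%%%%%%%%%%%%%%%%%%%%%%%%%%%%%%%%%%%%%%%%%%%%%%%%@:::
412 %%%%%%%%%%%%%%%%%%%%%%%%%%%%%%%%%%%%%%%%%%%%%%%%%%%%%%%%%%%%%%%%%%%%%%%:::
```

```bash
python3 - <<'E'
from h import *
from scipy.spatial.transform import Rotation as Ro
np.set_printoptions(precision=1,suppress=True)
f=load('w11'); q=np.array([0,.0355,.9994,0]); R=Ro.from_quat([q[1],q[2],q[3],q[0]]).as_matrix(); p=np.array([.4284,.0644,.014])
for w in (.034,.038,.085):
  for x in (.011,-.011):
    print(w,x,[proj(f,[p+R@np.array([x,y*w/2,t])])[0].tolist() for y in (-1,1) for t in (-.02,-.01,0,.01,.019)])
im=f['img'][170:400,160:420]; cv2.imwrite('pics/fin.png',cv2.convertScaleAbs(cv2.resize(im,None,fx=2.6,fy=2.6),alpha=2.2,beta=20))
E
```

```text
0.034 0.011 [[242.0904221812154, 277.67546028304076], [244.7163569975715, 266.478703155569], [247.0345603706014, 256.6043889253999], [249.09562031514582, 247.83341556354674], [250.76409609644958, 240.7386219435629], [328.1132131255211, 277.6904824777749], [325.324259126292, 266.4939077279677], [322.86205540065055, 256.6195266748618], [320.6729053128522, 247.84833081614923], [318.9006967844458, 240.7532541412715]]
0.034 -0.011 [[244.10851245102742, 325.03773766775373], [246.47633045496502, 311.5518388599614], [248.58224671961926, 299.5729219497561], [250.46671967008427, 288.8656679701302], [252.00054984207978, 280.1590047477433], [325.94271540898245, 325.04883516956124], [323.42951921778376, 311.56368342498], [321.19422858789886, 299.5851656762565], [319.19392834480584, 288.8780758273857], [317.5657852830723, 280.171422473442]]
0.038 0.011 [[237.03857794548549, 277.66275115940743], [239.9815525778085, 266.46928105474154], [242.5798062205718, 256.5973938535588], [244.88997283450868, 247.82823593227374], [246.76018433655565, 240.73469425784373], [333.16370151396944, 277.6795358386377], 
[... 735 characters left out ...]
93215240394, 247.73160174068397], [199.86450803751268, 240.66304655145422], [392.1918696482405, 277.4523872647667], [385.4201936476831, 266.3254751797168], [379.4334859207914, 256.50213039136065], [374.10452955400933, 247.7687674047755], [369.7865265700667, 240.69952315196423]]
0.085 -0.011 [[183.0893016581428, 324.63095884115353], [189.05680534079255, 311.2347450799674], [194.37075149427503, 299.3238862135464], [199.13074639700397, 288.6689551777217], [203.00820524663095, 279.99934450454316], [386.9372279485677, 324.6584846629981], [380.8287345744338, 311.2641806548775], [375.3888358463071, 299.3543517214936], [370.5157195055029, 288.6998557903398], [366.54591813422314, 280.03028749301274]]
```

View pics/fin.png

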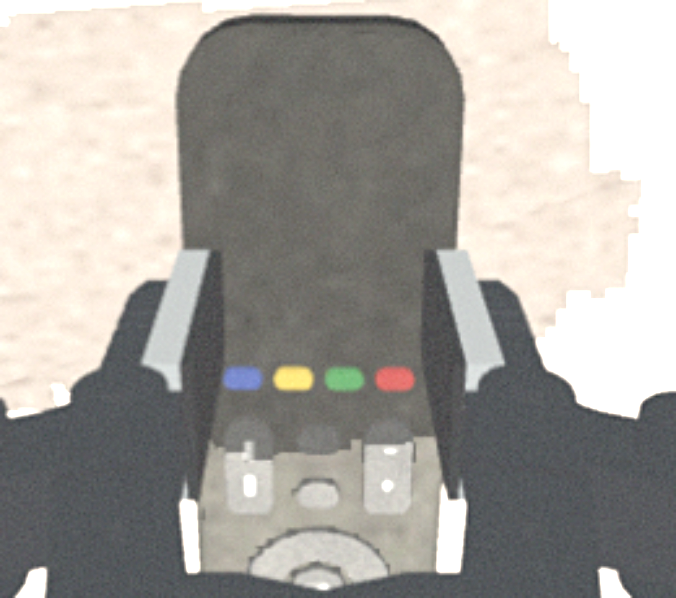

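The enlarged view (my 14th and last picture) shows the pad tips at about (240,266) and (331,266), beside the remote's upper edge. Geometry puts them about 10 mm behind the TCP, so they are above the remote's top. I'll go lower with force checks.

move_arm --pt "0 0 0 0 0 0 0.6" --pt "0 0 0 0 0 0 0.6" --pt "0 0 0 0 0 0 0.6" --pt "0 0 0 0 0 0 0.6" --pt "0 0 0.4 0 0 0 0.6" --pt "0 0 0.4 0 0 0 0.6" --pt "0 0 0.3 0 0 0 0.6" --pt "0 0 0 0 0 0 0.6" --pt "0 0 0 0 0 0 0.6"

```text
time: 29.12
tool_pos: [0.428, 0.0644, 0.0025]
tool_rot: [-0.001, 0.035, 0.999, 0.0]
contact_force: [-0.0, 0.4, -0.1]
gripper_width: 0.799
grasp_force: 0.0
```

move_arm --pt "0 0 0.3 0 0 0 0.6" --pt "0 0 0 0 0 0 0.3" --pt "0 0 0 0 0 0 0.2" --pt "0 0 0 0 0 0 0.1" --pt "0 0 0 0 0 0 0" --pt "0 0 0 0 0 0 -0.1" --pt "0 0 0 0 0 0 -0.1" --pt "0 0 0 0 0 0 -0.1"

```text
time: 29.78
tool_pos: [0.4288, 0.0645, 0.0006]
tool_rot: [0.0, 0.035, 0.999, 0.0]
contact_force: [-2.5, 0.2, 4.8]
gripper_width: 0.525
grasp_force: 61.9
```

The remote is gripped (44.6 mm, 62 N). Next I lift it, align it with the shelf and carry it to the bay mouth.

move_arm --pt "0 0 -1 0 0 0 -1" --pt "0 0 -3 0 0 0 -1" --pt "0 0 -4 0 0 0 -1" --pt "0 0 -4 0 0 -2.2 -1" --pt "0.4 -3 0 0 0 0 -1" --pt "0.4 -3.7 0 0 0 0 -1" --pt "0.5 -3.7 0 0 0 0 -1" --pt "0.5 -3.7 0 0 0 0 -1" --pt "0.5 -3.7 0 0 0 0 -1" --pt "0.5 -3.7 0 0 0 0 -1" --pt "0.5 -3.7 0 0 0 0 -1" --pt "0.5 -3.7 0 0 0 0 -1" --pt "0.4 -3.7 0 0 0 0 -1" --pt "0.4 -3.7 0 0 0 0 -1" --pt "0 -0.7 0 0 0 0 -1" --pt "0 0 0 0 0 0 -1" --pt "0 0 0 0 0 0 -1"

```text
time: 31.2
tool_pos: [0.3701, -0.3033, 0.1197]
tool_rot: [-0.0, 0.017, 1.0, 0.001]
contact_force: [0.4, 0.1, -0.6]
gripper_width: 0.524
grasp_force: 61.8
```

```bash
python3 - <<'E'
from h import *
np.set_printoptions(precision=4,suppress=True)
f=grab('wrist','w12'); s=manip.state(); print(s['tool_pos'],s['tool_rot'],s['gripper_width'],s['contact_force'],s['ft_torque'])
g=cv2.cvtColor(f['img'],cv2.COLOR_BGR2GRAY)[100:420:8,60:520:5]
for r,row in zip(range(100,420,8),g): print(r,''.join(' .:-=+*#%@'[min(9,int(255-x)//26)] for x in row))
E
```

```text
[ 0.3703 -0.3027  0.1196] [-0.0003  0.016   0.9999  0.0007] 0.5228501867841677 [-0.1696  0.0938 -0.8217] [-0.0282  0.0314 -0.0049]
100 ==================-+*+==++++++++++++++++++++++++++++++++++++++++=======++=+++++++=+==++++==+
108 ++++++++++++++++++++++++++++++++++++++++++++++++++++++++=+++++++++++========++++++++++=+++++
116 +++++++++++++++++++++++++++++++++++++++++++++++++++++++++++++++===+++++-:--++====+++++==++++
124 +++++++++++++++++++++++++++++++++++++++++++++++++++++++++++++++++++=====+=--=..:.+++++++++++
132 ++++++++++++++++++++++++++++++++++++++++++++++++++++++++++++++++++++++++++++++====-===+==+++
140 ++++++++++++++++++++++++++++++++++++++++++++++++++++++++++**++++**++++******+++*****+*******
148 +++++++++++++++++***++++++++*+++++*+***++++++++***-:::::::::.::+++++++:.....................
156 +===-----::::::::::::::+++++++*+++++++++++++++++++...........+++++++*..:........::..........
164 ..:.........:.......:..+++++++++++++++++++++++++++.........=+++++++.............:...........
172 ....:.................++++++++++++++++++++++++++++...:..:=+++++++..:.:........:...:......:..
[... 2210 characters left out ...]
%%%%%%%%%%%%%%%%.:...
364 .+%%%%%%%%%%%%%%%%%%%%%%%%%%%%%%#..%%##*#%%%#%%%%####%%=..%%%%%%%%%%%%%%%%%%%%%%%%%%%%%%%...
372 %%%%%%%%%%%%%%%%%%%%%%%%%%%%%%%%+++%%####%%%%%%%%####%%*++%%%%%%%%%%%%%%%%%%%%%%%%%%%%%%%%%.
380 %%%%%%%%%%%%%%%%%%%%%%%%%%%%%%%%#++*%####%%####%%#####%+++%%%%%%%%%%%%%%%%%%%%%%%%%%%%%%%%%%
388 %%%%%%%%%.+%%%%%%%%%%%%%%%%%%%%%%++##*#%%%%%%%%%%%#%%#%+++%%%%%%%%%%%%%%%%%%%%%%.%%%%%%%%%%%
396 %%%%%%%%.%%%%%%%%%%+++%%%%%%%%%%%%%%%%%%%%%%%%%%%%%%%%%%%%%%%%%%%%%%%++*%%%%%%%%%*%%%%%%%%%%
404 %%%%%%%%%%%%%%%%%%*+++%%%%%%%%%%%%%%%%%%%%%%%%%%%%%%%%%%%%%%%%%%%%%%%++##%%%%%%%%%%%%%%%%%%%
412 %%%%%%%%%%%%%%%%%**+++%%%%%%%%%%%%%%%%%%%%%%%%%%%%%%%%%%%%%%%%%%%%%%%++***%%%%%%%%%%%%%%%%%%
```

move_arm --pt "0 0 3 0 0 0 -1" --pt "0 0 3 0 0 0 -1" --pt "0 0 3 0 0 0 -1" --pt "0 0 1.2 0 0 0 -1" --pt "0 0 0.5 0 0 0 -1" --pt "0 0 0 0 0 0 -1" --pt "-1 0 0 0 0 0 -1" --pt "-1.5 0 0 0 0 0 -1" --pt "-1.5 0 0 0 0 0 -1" --pt "0 0 0 0 0 0 -1" --pt "0 0 0 0 0 0 -1"

```text
time: 32.17
tool_pos: [0.4123, -0.3059, 0.0149]
tool_rot: [0.001, 0.015, 1.0, -0.001]
contact_force: [-0.1, -0.3, -0.9]
gripper_width: 0.528
grasp_force: 61.9
```

move_arm --pt "-1.5 0 0 0 0 0 -1" --pt "-1.5 0 0 0 0 0 -1" --pt "-1.5 0 0 0 0 0 -1" --pt "-1.5 0 0 0 0 0 -1" --pt "-1 0 0 0 0 0 -1" --pt "0 0 0 0 0 0 -1" --pt "0 0 0.5 0 0 0 -1" --pt "0 0 0.4 0 0 0 -1" --pt "0 0 0 0 0 0 -1" --pt "0 0 0 0 0 0 -1"

```text
time: 33.0
tool_pos: [0.4791, -0.3069, 0.0031]
tool_rot: [-0.001, 0.017, 1.0, 0.001]
contact_force: [0.4, -0.5, -0.4]
gripper_width: 0.526
grasp_force: 61.8
```

move_arm --pt "0 0 0.2 0 0 0 -1" --pt "0 0 0 0 0 0 -1" --pt "0 0 0 0 0 0 0.3" --pt "0 0 0 0 0 0 0.5" --pt "0 0 0 0 0 0 0.5" --pt "0 0 0 0 0 0 0.5" --pt "0 0 -2 0 0 0 0.5" --pt "0 0 -4 0 0 0 0.5" --pt "2.4 0 0 0 0 0 -1" --pt "3 0 0 0 0 0 -1" --pt "3 0 0 0 0 0 -1" --pt "0 0 0 0 0 0 -1" --pt "0 0 0 0 0 0 -1" --pt "0 0 0 0 0 0 -1" --pt "0 0 0 0 0 0 -1"

```text
time: 34.25
tool_pos: [0.3974, -0.3051, 0.0626]
tool_rot: [0.001, 0.016, 1.0, -0.0]
contact_force: [0.1, -0.6, 0.0]
gripper_width: -0.001
grasp_force: 0.0
```

```bash
python3 - <<'E'
from h import *
np.set_printoptions(precision=4,suppress=True)
f=grab('wrist','w13'); s=manip.state(); print(s['tool_pos'],s['tool_rot'],s['gripper_width'],s['contact_force'])
p=s['tool_pos']; print('tcp',proj(f,[p+[-.011,0,t] for t in (-.019,-.01,0,.01)]))
g=cv2.cvtColor(f['img'],cv2.COLOR_BGR2GRAY)[200:420:6,130:440:4]
for r,row in zip(range(200,420,6),g): print(r,''.join(' .:-=+*#%@'[min(9,int(255-x)//26)] for x in row))
E
```

```text
[ 0.3974 -0.3051  0.0625] [ 0.0004  0.0159  0.9999 -0.0003] -0.0023881936937255326 [-0.6247 -0.3122 -0.3692]
tcp [[284.4301 240.7811]
 [284.4475 247.8968]
 [284.4691 256.6938]
 [284.4933 266.5977]]
200 --:***********************************************------***********=--------:-
206 -----**********************************************---************:-----------
212 ------+**+******************************************************----:--:------
218 ----------****************************************************+---------------
224 ----------:-*************************************************+----:-----------
230 -----------*************************************************------------------
236 ----------:*************************************************--:----:--------:-
242 --------:--*****++****************************************----:-:--:----------
248 --------------:---=**************************************--------:------------
254 :-------------------:***********************************-------------:--------
260 --::-----:--:---------=********************************:------------
[... 1468 characters left out ...]
%%%%%%%%%%%%%%%%%%%%%%%%%%%%%%%%%%%%
374 %%%%%%%%%%%%:-%%%%%%%%%%%%%%%%%%%%%%%###%%%%%%%%%%%%%%%%%%%%%%%%--%%%%%%%%@%%%
380 %%%%%%%%%*---%%%%%%%%%%%%%%%%%%%%%%%%=-*#%%%%%%%%%%%%%%%%%%%%%%%%--:#%%%%%%%%@
386 %%%%%%%%--+@%%%%%%%%%%%%%%%%%@%%%%%%%####%%%%%%%%%%%%%%%%%%%%%%%%%@--=%%%%%%%%
392 @%%%%%%#+%%%%%%%%%%%%%%%%%%%%%%@%%%%%###%%%%%%%%%%@%%%%%%%%%%%%%%%%%@=%%%%%%%%
398 %%%%%%%%%%%%%%%%%%%%%%%%%%%%%%%%%%%%%%%%%%%%%%%%%%%%%%%%%%%%%%%%%%%@%%%%%%%%%%
404 %%%%%%%%%%%%%%%%%%%%%%%%%%%%%%%%%@%%%%@%%%%%%%%%%%%%%%%%%%%%%%%%%%%%%%%%%%%%%%
410 %@%%%%%%%%%%%@%%@@%%%%%%%%%%%%%%%%%%%%%%%%%%%%%%%%%%%%%@%%%%%%%%%%%%%%%%%%%%%%
416 %%%%%%%%%%%%%%@%%%%%%%%%%%%%%%%%%%%%%%%%%%%%%%%%%%%%%%%%%%%%%%%%%@%%%%%%%%%%%%
```

The shut pad tips project about 7 mm above the TCP. I'll touch the worktop gently behind the remote to get the exact tip height.

move_arm --pt "0 0 3 0 0 0 -1" --pt "0 0 2 0 0 0 -1" --pt "0 0 1 0 0 0 -1" --pt "0 0 0.4 0 0 0 -1" --pt "0 0 0 0 0 0 -1" --pt "0 0 0 0 0 0 -1"

```text
time: 34.8
tool_pos: [0.3972, -0.3053, -0.0013]
tool_rot: [0.0, 0.016, 1.0, -0.0]
contact_force: [-0.1, 0.2, -0.3]
gripper_width: 0.002
grasp_force: 0.0
```

move_arm --pt "0 0 0.3 0 0 0 -1" --pt "0 0 0 0 0 0 -1" --pt "0 0 0 0 0 0 -1"

```text
time: 35.05
tool_pos: [0.3976, -0.3058, -0.0037]
tool_rot: [0.001, 0.016, 1.0, -0.001]
contact_force: [2.4, -1.4, 1.2]
gripper_width: 0.001
grasp_force: 1.1
```

move_arm --pt "0 0 0.2 0 0 0 -1" --pt "0 0 0 0 0 0 -1" --pt "0 0 0 0 0 0 -1"

```text
time: 35.3
tool_pos: [0.3976, -0.3059, -0.0038]
tool_rot: [0.001, 0.016, 1.0, -0.001]
contact_force: [-3.8, 4.5, 18.7]
gripper_width: 0.001
grasp_force: 8.9
```

The tips touch at TCP z = -0.004. I'll raise, tilt the tool 30° so the tips lead, and check the pose.

move_arm --pt "0 0 -1.6 0 0 0 -1" --pt "0 0 -2 0 0 0 -1" --pt "0 0 0 0 -6 0 -1" --pt "0 0 0 0 -6 0 -1" --pt "0 0 0 0 -6 0 -1" --pt "0 0 0 0 -6 0 -1" --pt "0 0 0 0 -6 0 -1" --pt "0 0 0 0 0 0 -1" --pt "0 0 0 0 0 0 -1"

```text
time: 36.05
tool_pos: [0.395, -0.3043, 0.028]
tool_rot: [0.257, 0.017, 0.966, -0.004]
contact_force: [0.6, 0.1, 0.6]
gripper_width: 0.001
grasp_force: 0.0
```

```bash
python3 - <<'E'
from h import *
from scipy.spatial.transform import Rotation as Ro
np.set_printoptions(precision=4,suppress=True)
s=manip.state(); q=s['tool_rot']; R=Ro.from_quat([q[1],q[2],q[3],q[0]]).as_matrix(); print(s['tool_pos'],s['contact_force'],s['joint_pos']); print(R)
for d in ((.01,0,0),(0,0,-.01)): print(d,R.T@np.array(d)*100)
E
```

```text
[ 0.395  -0.3043  0.028 ] [0.5526 0.0661 0.6203] [-1.0575 -0.2413  2.316   0.5902  0.8702 -2.9356]
[[-0.8669  0.0348  0.4972]
 [ 0.0312  0.9994 -0.0157]
 [-0.4975  0.0019 -0.8675]]
(0.01, 0, 0) [-0.8669  0.0348  0.4972]
(0, 0, -0.01) [ 0.4975 -0.0019  0.8675]
```

move_arm --pt "0.6 0 1 0 0 0 -1" --pt "0.5 0 0.9 0 0 0 -1" --pt "0 0 0.1 0 0 0 -1" --pt "0 0 0 0 0 0 -1" --pt "-0.87 0 0.5 0 0 0 -1" --pt "-1.3 0 0.75 0 0 0 -1" --pt "-1.3 0 0.75 0 0 0 -1" --pt "-1.3 0 0.75 0 0 0 -1" --pt "0 0 0 0 0 0 -1"

```text
time: 36.8
tool_pos: [0.4551, -0.3074, 0.0081]
tool_rot: [0.26, 0.014, 0.966, -0.005]
contact_force: [0.6, 0.6, 0.6]
gripper_width: 0.003
grasp_force: 0.0
```

move_arm --pt "1.7 0 -1 0 0 0 -1" --pt "0 0 0 0 0 0 -1" --pt "0.15 0 0.25 0 0 0 -1" --pt "0 0 0 0 0 0 -1" --pt "0 0 0 0 0 0 -1"

```text
time: 37.22
tool_pos: [0.4324, -0.306, 0.0036]
tool_rot: [0.259, 0.016, 0.966, -0.004]
contact_force: [0.4, 0.2, 0.3]
gripper_width: -0.003
grasp_force: 0.0
```

```bash
python3 - <<'E'
from h import *
np.set_printoptions(precision=4,suppress=True)
f=grab('wrist','w14'); s=manip.state(); print(s['tool_pos'],s['contact_force'])
xs=np.arange(.42,.54,.02); print(np.c_[xs,proj(f,[(x,-.307-.0335*(x-.46),.019) for x in xs])])
g=cv2.cvtColor(f['img'],cv2.COLOR_BGR2GRAY)[150:400:6,170:400:4]
for r,row in zip(range(150,400,6),g): print(r,''.join(' .:-=+*#%@'[min(9,int(255-x)//26)] for x in row))
E
```

```text
[ 0.4324 -0.306   0.0036] [-0.1168  0.2245 -0.0667]
[[  0.42   284.9648 295.8143]
 [  0.44   284.8092 318.2837]
 [  0.46   284.6804 336.8023]
 [  0.48   284.5721 352.3147]
 [  0.5    284.4798 365.4899]
 [  0.52   284.4003 376.8138]
 [  0.54   284.3311 386.6476]]
150 ******************************************************=::-
156 ********************************************************=:
162 ********************************************************:-
168 *********************************************************:
174 *********************************************************:
180 **********************************************************
186 **********************************************************
192 **********************************************************
198 **********************************************************
204 **********************************************************
210 **********************************************************
216 **********************************************************
222 *****+****************************************************
228 *******:******
[... 1108 characters left out ...]
%%%%%%-
336 %%%%%%%%%%%%%%%%%%%%%%%%%%%%##%%%%%%%%%%%%%%%%%%%%%%%%%%%%
342 %%%%%%%%%%%%%%%%%%%%%%%%%%%%##%%%%%%%%%%%%%%%%%%%%%%%%%%%%
348 %%%%%%%%%%%%%%%%@@%%%%%%%%%%##%%%%%%%%%%%%%%%%%%%%%%%%%%%%
354 %%%%%%%%%%%%%%%%%%%%%%@%%%%%##%%%%%%%%%%%%%%%%%%%%%%%%%%%%
360 %%%%%%%#%%#%%%%%%%%%%%%%%%%%##%%%%%%%%%%%%%%%%%%###%%%%%%%
366 %%%%%%%###%#%%%%%%%%%%%%%%%%##%%%%%%%%%%%%%%%%%%###%%%%%%%
372 %%#*%%%###%%%%%%%%%%%%%%%%%###%%%%%%%%%%%%%%%%%%%##%%%*%%%
378 ****%%%%###%%%%%%%%%%%%@%%%+*+#%%%@%%%%%%%%%%%%%###%%%%%%%
384 *%%%%%%%##%%%%%%%%%%%%%%%%%%%%%%%%%%%%%%%%%%%%%%%##%%%%%%%
390 %%%%%%%%#%%%%%%%%%%%%%%%%%%%%%%%%%%%%%%%%%%%%%%%##%%%%%%%%
396 %%@%%%%%%%%%%%%%%%%%%%%%%%%%%%%%%%%%%%%%%%%%%%%%%%%%%%%%%%
```

move_arm --pt "-0.87 0 0.5 0 0 0 -1" --pt "-1.3 0 0.75 0 0 0 -1" --pt "-1.3 0 0.75 0 0 0 -1" --pt "-1.3 0 0.75 0 0 0 -1" --pt "-1.3 0 0.75 0 0 0 -1" --pt "-0.87 0 0.5 0 0 0 -1" --pt "0 0 0 0 0 0 -1" --pt "0 0 0 0 0 0 -1"

```text
time: 37.93
tool_pos: [0.5127, -0.3083, 0.0035]
tool_rot: [0.259, 0.015, 0.966, -0.004]
contact_force: [0.3, -1.0, -0.0]
gripper_width: -0.002
grasp_force: 0.0
```

move_arm --pt "-0.7 0 0.4 0 0 0 -1" --pt "0 0 0 0 0 0 -1" --pt "0 0 0 0 0 0 -1" --pt "1.7 0 -1 0 0 0 -1" --pt "1.7 0 -3 0 0 0 -1" --pt "1.7 0 -3.5 0 0 0 -1" --pt "0 0 -4 0 0 0 -1" --pt "0 0 -4 0 0 0 -1" --pt "0 0 -3 0 6 0 -1" --pt "0 0 0 0 6 0 -1" --pt "0 0 0 0 6 0 -1" --pt "0 0 0 0 6 0 1" --pt "0 0 0 0 6 0 1" --pt "0 0 0 0 0 0 1" --pt "0 0 0 0 0 0 1" --pt "0 0 0 0 0 0 1"

```text
time: 39.27
tool_pos: [0.383, -0.3039, 0.1376]
tool_rot: [0.0, 0.016, 1.0, 0.001]
contact_force: [0.2, 0.0, -0.1]
gripper_width: 0.709
grasp_force: 0.0
```

```bash
python3 - <<'E'
from h import *
np.set_printoptions(precision=4,suppress=True)
f=grab('wrist','w15'); s=manip.state(); print(s['tool_pos'],s['tool_rot'])
xs=np.arange(.50,.55,.01); print(np.c_[xs,proj(f,[(x,-.309,.0) for x in xs]),proj(f,[(x,-.309,.019) for x in xs]),proj(f,[(x,-.309,.064) for x in xs])])
c=proj(f,[(.53,-.309,.03)])[0].astype(int); print(c)
u0,v0=c[0]-70,c[1]-60
g=cv2.cvtColor(f['img'],cv2.COLOR_BGR2GRAY)[v0:v0+110:3,u0:u0+140:2]
for r,row in zip(range(v0,v0+110,3),g): print(r,''.join(' .:-=+*#%@'[min(9,int(255-x)//26)] for x in row))
print(u0)
E
```

```text
[ 0.3827 -0.3039  0.1376] [0.0003 0.0167 0.9999 0.0005]
[[  0.5    282.8427 320.796  282.8116 333.4311 282.7223 369.8566]
 [  0.51   283.1983 329.8674 283.1876 342.8659 283.157  380.2279]
 [  0.52   283.5469 338.7508 283.5557 352.0914 283.581  390.3239]
 [  0.53   283.8886 347.45   283.916  361.1123 283.9943 400.1523]
 [  0.54   284.2236 355.969  284.2687 369.9333 284.3974 409.7209]
 [  0.55   284.5519 364.3117 284.6141 378.5592 284.7906 419.0371]]
[283 369]
309 %+--------------------------------------------------------------------
312 @+--------------------------------------------------------------------
315 %=--------------------------------------------------------------------
318 *---------------------------------------------------------------------
321 =---------------------------------------------------------------------
324 ---------=------------------------------------------------------------
327 ----------------------------------------------------------------------
330 ----------------------------------------------------------------------
333 ---------------------------------
[... 1441 characters left out ...]
*##%%%%%%%%%%%%%%%***
393 ####%@%%%%%%@%%%%%%%%%%%%@%%################%%%%%%%%%%%%%%%%%%%%%@%###
396 ####%%%%%%%%%@%%%%%%%%%@%%%%%%%%%%%%%%%%%@%%%%%%%%%%@%@%%%%%%%%@%@%%##
399 +++*%%%@%%%%%%%%%%%%%%%%%%%%%%%%@%%%%%%%@@%%%%%%%%%%%%%@%%%%%%@%%%%%**
402 %@@%%%%%%@%%%%%%%%%%%%%%%@%%%@%%@%%%%%%%%@%%%%%%@@%%%%%%%@%%%%@%%%%%%%
405 %%%%%%%%%%%%%%%%%%@@%%%@%%%%%%%@%%%%%@%%%@%@%%%%%%%%%%%%%%%%%%%%%%%%%%
408 %%%%%%%%%%%%%%%%%%%%%%%%%%@%%%%@%%%%%%%%%%%%%%%%%%%%%%%%%%%%%%%%%%@%%%
411 %%%%%@%%%%%%%%%%%%%%%%%%%@%@%%%%%%%%%%%%%%%%%%%%%%%%%%%%%%%%%%%%%%%@%%
414 %@@%%%%%%%%%%%%%%%%%%%%%%%%%%%%%%%%%%%%%%%%%%%%%%%@%%%%%%%%%%%%%%%%%%%
417 %%%%%%%%%%@%%%%@%%%%%%%%@%%%%@%%%%%%%@%%%%%%%%%%%%%%%%%%%%%%@%%%%%%%%%
213
```

The remote's near end is at x≈0.527, against a front edge at about 0.530 and centred between the posts. That puts its centre about 93 mm in. Now I'll fetch the jar.

move_arm --pt "0 0 -2 0 0 7 0.7" --pt "0 0 -2 0 0 7 0.7" --pt "0 0 0 0 0 7 0.7" --pt "0 0 0 0 0 7 0.7" --pt "0 0 0 0 0 7 0.7" --pt "0 0 0 0 0 7 0.7" --pt "0 0 0 0 0 7 0.7" --pt "0 0 0 0 0 7 0.7" --pt "0 0 0 0 0 7 0.7" --pt "0 0 0 0 0 7 0.7" --pt "0 0 0 0 0 7 0.7" --pt "0 0 0 0 0 7 0.7" --pt "0 0 0 0 0 4.1 0.7" --pt "2 0.5 0 0 0 0 0.7" --pt "4 0.5 0 0 0 0 0.7" --pt "4 0.5 0 0 0 0 0.7" --pt "4 0.5 0 0 0 0 0.7" --pt "4 0.5 0 0 0 0 0.7"

```text
time: 40.82
tool_pos: [0.4074, -0.1231, 0.1779]
tool_rot: [0.0, 0.708, 0.706, 0.001]
contact_force: [1.7, -0.1, 0.2]
gripper_width: 0.845
grasp_force: 0.0
```

move_arm --pt "4 0.5 0 0 0 0 0.7" --pt "4 0.5 0 0 0 0 0.7" --pt "4 0.5 0 0 0 0 0.7" --pt "4 0.5 0 0 0 0 0.7" --pt "4 0.5 0 0 0 0 0.7" --pt "4 0.5 0 0 0 0 0.7" --pt "4 0.4 0 0 0 0 0.7" --pt "4 0 0 0 0 0 0.7" --pt "4 0 0 0 0 0 0.7" --pt "4 0 0 0 0 0 0.7" --pt "4 0 0 0 0 0 0.7" --pt "1 0 0 0 0 0 0.7" --pt "0 0 0 0 0 0 0.7" --pt "0 0 0 0 0 0 0.7" --pt "0 0 0 0 0 0 0.7"

```text
time: 42.07
tool_pos: [0.4422, 0.3241, 0.1781]
tool_rot: [0.0, 0.707, 0.707, -0.0]
contact_force: [-0.2, -0.5, 0.4]
gripper_width: 0.85
grasp_force: 0.0
```

```bash
python3 - <<'E'
from h import *
s=manip.state(); print(s['tool_pos'],s['tool_rot'],s['gripper_width'])
E
```

```text
[0.4422447  0.32408262 0.17806953] [ 6.87601168e-05  7.07478793e-01  7.06734547e-01 -1.82176820e-04] 0.8496721352125162
```

move_arm --pt "0.5 0 2 0 0 0 0.7" --pt "0 0 3 0 0 0 0.7" --pt "0 0 3 0 0 0 0.7" --pt "0 0 3 0 0 0 0.7" --pt "0 0 1.5 0 0 0 0.7" --pt "0 0 0.8 0 0 0 0.7" --pt "0 0 0 0 0 0 0.7" --pt "0 0 0 0 0 0 0.3" --pt "0 0 0 0 0 0 -1" --pt "0 0 0 0 0 0 -1" --pt "0 0 0 0 0 0 -1" --pt "0 0 0 0 0 0 -1"

```text
time: 43.07
tool_pos: [0.4439, 0.3314, 0.0476]
tool_rot: [0.001, 0.707, 0.707, 0.002]
contact_force: [-1.2, -1.7, 5.8]
gripper_width: 0.624
grasp_force: 64.1
```

move_arm --pt "0 0 -2 0 0 0 -1" --pt "0 0 -4 0 0 0 -1" --pt "0 0 -4 0 0 0 -1" --pt "-1 0 -3.5 0 0 0 -1" --pt "-3 -0.2 0 0 0 0 -1" --pt "-4 -0.2 0 0 0 0 -1" --pt "-4 -0.2 0 0 0 0 -1" --pt "-4 -0.2 0 0 0 0 -1" --pt "-4 -0.2 0 0 0 0 -1" --pt "-4 -0.2 0 0 0 0 -1" --pt "-4 -0.2 0 0 0 0 -1" --pt "-4 -0.2 0 0 0 0 -1" --pt "-4 -0.2 0 0 0 0 -1" --pt "-4 -0.2 0 0 0 0 -1" --pt "-4 -0.2 0 0 0 0 -1" --pt "-4 -0.2 0 0 0 0 -1" --pt "-4 -0.2 0 0 0 0 -1" --pt "-4 -0.2 0 0 0 0 -1" --pt "-4 -0.2 0 0 0 0 -1" --pt "-4 -0.2 0 0 0 0 -1"

```text
time: 44.73
tool_pos: [0.4099, -0.311, 0.1799]
tool_rot: [-0.0, 0.707, 0.707, 0.0]
contact_force: [0.4, 0.5, -1.8]
gripper_width: 0.625
grasp_force: 64.1
```

move_arm --pt "-3 -0.2 0 0 0 0 -1" --pt "-1 0 0 0 0 0 -1" --pt "0 0 0 0 0 0 -1" --pt "0 0 0 0 0 0 -1" --pt "0 0 0 0 0 0 -1"

```text
time: 45.15
tool_pos: [0.4087, -0.3478, 0.1798]
tool_rot: [-0.001, 0.707, 0.708, 0.0]
contact_force: [-0.3, -0.2, -1.9]
gripper_width: 0.624
grasp_force: 64.1
```

```bash
python3 - <<'E'
from h import *
s=manip.state(); print(s['tool_pos'],s['tool_rot'],s['gripper_width'])
E
```

```text
[ 0.40873005 -0.34783206  0.17976225] [-6.48625815e-04  7.06505634e-01  7.07707053e-01  3.09932895e-04] 0.6238212688603504
```

move_arm --pt "-0.3 0 3 0 0 0 -1" --pt "0 0 4 0 0 0 -1" --pt "0 0 4 0 0 0 -1" --pt "0 0 1.8 0 0 0 -1" --pt "0 0 0.6 0 0 0 -1" --pt "0 0 0.3 0 0 0 -1" --pt "0 0 0 0 0 0 -1" --pt "0 0 0 0 0 0 -1"

```text
time: 45.82
tool_pos: [0.4096, -0.3516, 0.0442]
tool_rot: [0.001, 0.706, 0.708, 0.0]
contact_force: [1.1, -0.5, -2.9]
gripper_width: 0.622
grasp_force: 66.1
```

move_arm --pt "0 0 0.2 0 0 0 -1" --pt "0 0 0 0 0 0 -1" --pt "0 0 0 0 0 0 -1"

```text
time: 46.07
tool_pos: [0.4099, -0.3526, 0.0434]
tool_rot: [0.001, 0.707, 0.708, 0.0]
contact_force: [-0.9, 2.1, 5.3]
gripper_width: 0.623
grasp_force: 67.1
```

move_arm --pt "0 0 0 0 0 0 0.3" --pt "0 0 0 0 0 0 0.8" --pt "0 0 0 0 0 0 0.8" --pt "0 0 0 0 0 0 0.8" --pt "0 0 0 0 0 0 0.8" --pt "0 0 -1.5 0 0 0 0.8" --pt "0 0 -4 0 0 0 0.8" --pt "0 0 -4 0 0 0 0.8" --pt "1 0 -3.5 0 0 0 0.8" --pt "3 0.4 0 0 0 0 0.8" --pt "4 0.7 0 0 0 0 0.8" --pt "4 0.7 0 0 0 0 0.8" --pt "4 0.7 0 0 0 0 0.8" --pt "4 0.7 0 0 0 0 0.8" --pt "4 0.7 0 0 0 0 0.8" --pt "4 0.7 0 0 0 0 0.8" --pt "4 0.7 0 0 0 0 0.8" --pt "4 0.7 0 0 0 0 0.8" --pt "4 0.7 0 0 0 0 0.8" --pt "4 0.7 0 0 0 0 0.8"

```text
time: 47.73
tool_pos: [0.4823, 0.0898, 0.1714]
tool_rot: [0.0, 0.707, 0.707, 0.0]
contact_force: [0.9, -1.1, -0.1]
gripper_width: 0.9
grasp_force: 0.0
```

move_arm --pt "4 0.7 0 0 0 0 0.5" --pt "4 0.7 0 0 0 0 0.5" --pt "4 0.7 0 0 0 0 0.5" --pt "4 0.7 0 0 0 0 0.5" --pt "4 0.5 0 0 0 0 0.5" --pt "3 0 0 0 0 0 0.5" --pt "0 0 0 0 0 0 0.5" --pt "0 0 0 0 0 0 0.5" --pt "0 0 0 0 0 0 0.5"

```text
time: 48.48
tool_pos: [0.5151, 0.3175, 0.1708]
tool_rot: [0.0, 0.707, 0.707, -0.0]
contact_force: [-0.4, -0.5, -0.1]
gripper_width: 0.751
grasp_force: 0.0
```

```bash
python3 - <<'E'
from h import *
f=grab('wrist','w16'); s=manip.state(); print(s['tool_pos'],s['tool_rot'],s['gripper_width'])
hsv=cv2.cvtColor(f['img'],cv2.COLOR_BGR2HSV)
y=cv2.inRange(hsv,(22,120,60),(36,255,255)); n,l,st,c=cv2.connectedComponentsWithStats(y); i=1+np.argmax(st[1:,4]); print(st[i],c[i])
cs=cv2.findContours((l==i).astype(np.uint8),0,2)[0][0]; b=cv2.boxPoints(cv2.minAreaRect(cs)); print(onz(f,b,.064))
E
```

```text
[0.51519231 0.31696846 0.17097159] [ 3.15330407e-05  7.07134306e-01  7.07079159e-01 -3.66739041e-04] 0.7489161899641044
[ 263  155   40   89 3388] [282.85064935 199.19746163]
[[0.50061526 0.35813596 0.064     ]
 [0.52826846 0.35816731 0.064     ]
 [0.52937618 0.29092839 0.064     ]
 [0.49949922 0.29088142 0.064     ]]
```

move_arm --pt "0.4 0 2 0 0 0 0.5" --pt "0 0 3 0 0 0 0.5" --pt "0 0 3 0 0 0 0.5" --pt "0 0 3 0 0 0 0.5" --pt "0 0 1.2 0 0 0 0.5" --pt "0 0 0.5 0 0 0 0.5" --pt "0 0 0 0 0 0 0.5" --pt "0 0 0 0 0 0 0" --pt "0 0 0 0 0 0 -0.5" --pt "0 0 0 0 0 0 -1" --pt "0 0 0 0 0 0 -1" --pt "0 0 0 0 0 0 -1" --pt "0 0 0 0 0 0 -1"

```text
time: 49.62
tool_pos: [0.5166, 0.3225, 0.047]
tool_rot: [0.001, 0.707, 0.707, 0.002]
contact_force: [-2.0, -1.6, 6.5]
gripper_width: 0.335
grasp_force: 59.5
```

move_arm --pt "0 0 -2 0 0 0 -1" --pt "0 0 -4 0 0 0 -1" --pt "0 0 -4 0 0 0 -1" --pt "-1 0 -3.5 0 0 0 -1" --pt "-3 -0.5 0 0 0 0 -1" --pt "-4 -0.7 0 0 0 0 -1" --pt "-4 -0.7 0 0 0 0 -1" --pt "-4 -0.7 0 0 0 0 -1" --pt "-4 -0.7 0 0 0 0 -1" --pt "-4 -0.7 0 0 0 0 -1" --pt "-4 -0.7 0 0 0 0 -1" --pt "-4 -0.7 0 0 0 0 -1" --pt "-4 -0.7 0 0 0 0 -1" --pt "-4 -0.7 0 0 0 0 -1" --pt "-4 -0.7 0 0 0 0 -1" --pt "-4 -0.7 0 0 0 0 -1" --pt "-4 -0.7 0 0 0 0 -1" --pt "-4 -0.7 0 0 0 0 -1" --pt "-1.5 -0.7 0 0 0 0 -1"

```text
time: 51.2
tool_pos: [0.4117, -0.2575, 0.1799]
tool_rot: [0.001, 0.708, 0.706, -0.001]
contact_force: [0.2, 0.1, -2.0]
gripper_width: 0.331
grasp_force: 60.0
```

move_arm --pt "0 0 0 0 0 0 -1" --pt "0 0 0 0 0 0 -1" --pt "0 0 0 0 0 0 -1"

```text
time: 51.45
tool_pos: [0.4127, -0.2526, 0.1792]
tool_rot: [-0.0, 0.707, 0.707, 0.0]
contact_force: [0.3, 0.2, -3.1]
gripper_width: 0.333
grasp_force: 60.0
```

```bash
python3 - <<'E'
from h import *
s=manip.state(); print(s['tool_pos'],s['tool_rot'],s['gripper_width'])
E
```

```text
[ 0.41265993 -0.25260778  0.17917672] [-1.56784703e-04  7.06792518e-01  7.07420847e-01  2.41660738e-04] 0.33326467086368605
```

move_arm --pt "-0.4 0 3 0 0 0 -1" --pt "0 0 4 0 0 0 -1" --pt "0 0 4 0 0 0 -1" --pt "0 0 1.7 0 0 0 -1" --pt "0 0 0.6 0 0 0 -1" --pt "0 0 0.3 0 0 0 -1" --pt "0 0 0 0 0 0 -1" --pt "0 0 0 0 0 0 -1"

```text
time: 52.12
tool_pos: [0.4137, -0.2569, 0.0443]
tool_rot: [0.001, 0.706, 0.708, 0.0]
contact_force: [-0.0, -0.2, -2.2]
gripper_width: 0.331
grasp_force: 60.1
```

move_arm --pt "0 0 0.2 0 0 0 -1" --pt "0 0 0 0 0 0 -1" --pt "0 0 0 0 0 0 -1"

```text
time: 52.37
tool_pos: [0.4139, -0.2576, 0.043]
tool_rot: [0.001, 0.707, 0.707, 0.0]
contact_force: [-0.5, 2.5, 6.3]
gripper_width: 0.333
grasp_force: 61.1
```

Contact made. I release, lift to the original vantage height and check.

move_arm --pt "0 0 0 0 0 0 -0.1" --pt "0 0 0 0 0 0 0.4" --pt "0 0 0 0 0 0 0.5" --pt "0 0 0 0 0 0 0.5" --pt "0 0 -1.5 0 0 0 0.5" --pt "0 0 -4 0 0 0 0.5" --pt "0 0 -4 0 0 0 0.5" --pt "0 0 -4 0 0 0 0.5" --pt "0 0 -4 0 0 0 0.5" --pt "-1.5 2 -3 0 0 0 1" --pt "0 0 0 0 0 0 1" --pt "0 0 0 0 0 0 1" --pt "0 0 0 0 0 0 1" --pt "0 0 0 0 0 0 1"

```text
time: 53.53
tool_pos: [0.4317, -0.2715, 0.244]
tool_rot: [-0.002, 0.707, 0.707, -0.0]
contact_force: [-0.1, 0.1, 0.2]
gripper_width: 0.999
grasp_force: 0.0
```

```bash
python3 - <<'E'
from h import *
np.set_printoptions(precision=4,suppress=True)
f=grab('wrist','w17'); s=manip.state(); print(s['tool_pos'],s['time'],s['contact_force'])
def yel(f):
    hsv=cv2.cvtColor(f['img'],cv2.COLOR_BGR2HSV); y=cv2.inRange(hsv,(22,120,60),(36,255,255)); n,l,st,c=cv2.connectedComponentsWithStats(y); i=1+np.argmax(st[1:,4])
    cs=cv2.findContours((l==i).astype(np.uint8),0,2)[0][0]; return onz(f,cv2.boxPoints(cv2.minAreaRect(cs)),.06)
def coin(f):
    hsv=cv2.cvtColor(f['img'],cv2.COLOR_BGR2HSV); y=cv2.inRange(hsv,(5,90,50),(14,255,255)); c=onz(f,[(262,254)],.01)[0]
    p=proj(f,[(.408,-.351,.02)])[0]; m=np.zeros_like(y); cv2.circle(m,tuple(int(v) for v in p),40,255,-1); v,u=np.nonzero(y&m); return len(u),onz(f,[(u.mean(),v.mean())],.02)
for g in (load('w2'),f): print(yel(g)[:,:2].tolist()); print(yel(g).mean(0),coin(g))
t=grab('top','top1'); t0=load('top0')
d=cv2.absdiff(t['img'],t0['img']).max(2); cv2.imwrite('pics/d.png',d)
hsv=cv2.cvtColor(t['img'],cv2.COLOR_BGR2HSV); m=cv2.inRange(hsv,(0,130,50),(8,255,255))|cv2.inRange(hsv,(172,130,50),(180,255,255)); m[:150]=0; m[285:]=0
n,l,st,c=cv2.connectedComponentsWithStats(m)
for i in range(1,n):
    if st[i,4]>15: print('red',st[i],c[i],onz(t,[c[i]],.044))
E
```

```text
[ 0.4316 -0.2714  0.2438] 53.5833 [-0.4316 -0.3309 -0.9539]
[[0.39761607638370955, -0.22285329591103442], [0.42643312289253504, -0.22232468022084906], [0.4273931452395502, -0.2868763815075055], [0.39691100383359373, -0.28751940567687173]]
[ 0.4121 -0.2549  0.06  ] (395, array([[ 0.4046, -0.3621,  0.02  ]]))
[[0.3987931919046247, -0.2250891023930484], [0.42710245568857236, -0.22509611488713727], [0.42689538479592815, -0.28966938108384976], [0.39694848345713746, -0.28971592191001005]]
[ 0.4124 -0.2574  0.06  ] (394, array([[ 0.408 , -0.3633,  0.02  ]]))
red [179 170  17  12 158] [186.9747 174.538 ] [[0.6694 0.1884 0.044 ]]
red [ 329  213   64   72 1923] [362.1399 246.0395] [[ 0.4354 -0.3573  0.044 ]]
red [183 214   9  46 352] [187.3778 235.8409] [[0.4757 0.1869 0.044 ]]
red [267 225  22  44 336] [277.3006 245.75  ] [[ 0.4409 -0.0936  0.044 ]]
red [295 251  35  34 415] [312.1952 273.4289] [[ 0.3536 -0.2001  0.044 ]]
```

```bash
python3 -c "
from plant import manip; print(manip.job_done())"
```

```text
the job is handed in; nothing more can be done
None
```

I've handed the job in: the stapler is in the pen tray, the remote's centre is about 93 mm into the middle bay with its near end roughly 3 mm short of flush, the tape and jar are upright within about 4 mm of their original spots, and the candle wasn't touched (no verdict came back).

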